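# Put the radius gauges away in the locked rack

### The arm

A 7-joint arm with a two-finger parallel gripper is mounted at the origin on a cart in front of the work surface, level with it; the furniture and walls round the work are solid. World frame = base frame: x ahead of the robot, y to its left, z up, the work surface at z = 0. Lengths are in m, angles in rad, forces in N, time in s.
With the tool pointing down it reaches from about 0.35 to 0.9 m from the base axis. Payload 7.2 kg.
Tool frame: the origin (TCP) lies between the finger pads; the fingertips stand r.tcp_to_tips ahead of it and the grasp point (between the pads) lies 11 mm behind it (r.tcp_to_tips is the distance from the TCP to the fingertips, in m); z points along the fingers, y is the line along which they close (so a half turn about z gives the same grasp; the last joint's range is limited). The gripper opens to 88 mm and grips with 3 to 60 N. Pads are 20 mm wide; open, the fingers measure 115 mm over their backs; the gripper's body (75 mm by 178 mm) begins 61 mm behind the grasp point.
Start: joints at [-1.206, 0.411, -0.013, 1.596, 0.006, 1.134, -0.082], TCP at [0.262, 0.567, 0.231] pointing down, gripper open.
Joint ranges: [-2.95, 2.95], [-0.29, 1.99], [-1.47, 1.44], [0.14, 2.54], [-1.03, 4.17], [0.13, 1.85], [-2.86, 2.86]. Speed limits (rad/s): [2.39, 2.39, 3.01, 3.01, 3.14, 3.14, 3.14].

### API

Orientations are given as [roll, pitch, yaw] about the fixed x, y, z axes, in that order (R = Rz(yaw) Ry(pitch) Rx(roll)).
In Python, from station import r, cams, ticket, nets gives the robot as it stands. The module is installed in compiled form; this text tells all that it offers.
- The arm moves only by the tool apply_moves, never from a script. Its argument "moves" is one flat list of numbers, 7 for each row, row after row: the shift along the tool's x, y, z in mm, then the turn, a rotation vector about the tool's x, y, z in degrees, then the closure, from 0 (fully open) to 1 (shut). In form: [tx, ty, tz, rx, ry, rz, gripper, tx, ty, tz, rx, ry, rz, gripper, ...]. A call has 1 to 20 rows; each row shifts and turns the commanded pose from where the row before left it, along the tool's axes as they then stand; what a row does not reach is not made up. A row lasts 1/10 s, in which the tool goes at most 50 mm and 8.59 degrees, less where a joint would pass 70% of its speed; a pose out of reach is approached as far as the arm can. A call is refused whole if a number of a shift passes 50 or a number of a turn 8.59, either way. A call with a gripper value outside its range is refused whole. The fingers move at their own pace and stop on an object; "force" is the grip in N (left out, the last holds). Time passes only in rows, so rows that do not move let the fingers close. It gives the time, the measured TCP pose, the force, the opening and the grip force at its end, in the units of the state.
- r.observe(): the state, without advancing time (a new reading comes with each control period).
- cams.capture(name): name is "side" or "top" or "wrist"; returns a dict with "frame" (480x640x3 uint8, blue, green, red), "K" (3x3 intrinsics, pixels), "cam_to_world" (4x4, takes a point from camera to world coordinates); the wrist camera has in their place "hand_eye" (4x4, takes a point from camera to tool coordinates, whose origin is the TCP and whose axes are the flange's). Camera axes: x right, y up, looking along -z (the intrinsics and any distortion apply to the point x, -y, -z); pixel columns grow to the right and rows downward; lengths in m; the calibration is good to about 2 mm. A picture is of the moment at which its call begins: read the wrist's pose just before it. There is no depth.
- ticket.finish_job(): hands the job in; it is judged then, once.
Trained networks look in the newest picture that a camera, given by its name, has taken for a name from the list of things; names that differ only in an ending like _2 or _b are one class to them, and where a whole thing is asked for, a point or a joint stands for the part that bears it (a point fixed in the world has none). Each returns a list of dicts, best first, with "conf" (0 to 1); they miss things now and then, are a little off and sometimes report something else, mostly with a low value. They report only what shows in the picture. A call takes as long as a camera call. They do not tell look-alikes from the thing itself.
- nets.boxes_of(camera, target): "extent" ([left, top, width, height] as shares, 0 to 1, of the picture: columns of its width, rows of its height, round what is visible of it).
- nets.place_of(camera, target): "point" ([column, row] as shares, 0 to 1, of the picture: columns of its width, rows of its height: a listed point, or the origin of a listed thing).
The state is a dict: "clock": time; "q": joint angles; "joint_vel": joint speeds; "effort": joint torques, N m; "ee_pos": TCP position; "eef_rot": TCP orientation; "ft_force": force on the tool from outside, world axes, zero at the start; "torque": the same for the moment, N m; "grip_width": opening from 0.0 (shut) to 1.0 (fully open); "grasp_force": force on a finger pad.
Only numpy, scipy, OpenCV 4.12 (cv2) and the standard library are available. Lean on these libraries where they do the work, as an engineer would, in place of code of your own. Each camera call takes 0.05 s, during which the arm holds its last target. There are 200 camera calls.

### The job

Put every radius gauge lying on the worktop away in the gauge rack: draw out the catch that locks the cover, slide the cover fully back, and push each gauge from the loading deck over the lip so that it drops flat into a pocket of its own (any pocket). Then slide the cover fully shut and push the catch fully home again; leave the other things on the bench where they are.

Things in the scene. Friction and masses are not known exactly. Their poses are not given: they have to be found in the camera images.
- rack: Fixed metal rack for flat gauges. Origin on the worktop under the front edge of its lip, midway across; x to the rear (away from the robot at yaw 0), y left, z up. Rack coordinates in mm are used below. Side rails at y=+-132 to +-142 from x=-12 to 118, up to z=39; the catch's bracket on the left, y=142 to 222, x=-4 to 32, up to z=39. Overall x=-95 to 118.
- deck (a point): Centre of the open loading deck's flat top, rack x=-55, z=14 mm. The deck runs from x=-95 to -15 and y=-142 to 142; behind it a ramp (x=-15 to 0) rises 3 mm to the lip.
- lip (a point): Front edge of the lip's crest, midway across (rack x=0, z=17 mm). The crest is 3 mm wide (x=0 to 3), 3 mm above the deck; behind it the pockets' floors lie at z=3. Upright walls 3 mm thick between and beside the four pockets stand up to z=34 and reach forward to x=-20, so each pocket has its own 61 mm wide lane across the lip, in line with the pocket.
- window (a point): Middle of the front edge of a fixed clear window (top z=37 mm) that roofs the pockets (rack x=22 to 118, underside z=34 mm): a gauge goes in only from the deck, over the lip.
- cover (a joint): Sliding cover of the rack: a clear panel with steel edges at z=41 to 45 mm. 0 = shut (spans rack x=-87 to 14, over deck and lip), 0.11 m = fully back (slid along the rack's +x; spans x=23 to 124, clear of deck and lip). About 2 N of friction; stays where it is left. The catch blocks it while home.
- cover_grip (a point): Centre of the cover's handle: a black bar along the rack's y, 90 mm long, 14 x 14 mm in section, its centre 70 mm above the worktop, its underside 18 mm above the cover, on two thin posts. It moves with the cover: at rack x=-33 mm when shut, +77 mm when fully back.
- catch (a joint): Sliding catch that locks the cover, on the left of the rack. 0 = home (locked: its tongue stands behind the cover's lug), 0.028 m = fully drawn out along the rack's +y (left); the cover is free from 0.02 m on. Friction about 1.2 N; stays where it is left. It goes home behind the lug only with the cover shut.
- catch_knob (a point): Centre of the catch's knob: an upright black pin 14 mm in diameter, from 56 to 86 mm above the worktop; this point is 73 mm above it, on the pin's axis. At rack x=14, y=185 mm when home, y=213 mm when drawn out.
- pocket_1 (a point): Centre of the floor of pocket 1 of four, counted from the left (rack +y): rack x=33, y=96, z=3 mm. The pocket is 61 mm wide (y) and 60 mm long (x=3 to 63). A seated gauge's centre is 4 mm above this height.
- pocket_2 (a point): Centre of the floor of pocket 2 of four, counted from the left (rack +y): rack x=33, y=32, z=3 mm. The pocket is 61 mm wide (y) and 60 mm long (x=3 to 63). A seated gauge's centre is 4 mm above this height.
- pocket_3 (a point): Centre of the floor of pocket 3 of four, counted from the left (rack +y): rack x=33, y=-32, z=3 mm. The pocket is 61 mm wide (y) and 60 mm long (x=3 to 63). A seated gauge's centre is 4 mm above this height.
- pocket_4 (a point): Centre of the floor of pocket 4 of four, counted from the left (rack +y): rack x=33, y=-96, z=3 mm. The pocket is 61 mm wide (y) and 60 mm long (x=3 to 63). A seated gauge's centre is 4 mm above this height.
- gauge_0_mid (a point): One of three or four square flat plastic radius gauges, 52 x 52 mm and 8 mm thick (one corner strongly rounded, a small dark dot on top), lying flat on the worktop to the right of the rack. The point is its centre, half-way up; x and y along its sides, z up. Mass about 30 g. One of the four may be absent; the gauges are equal for this job.
- gauge_1_mid (a point): One of three or four square flat plastic radius gauges, 52 x 52 mm and 8 mm thick (one corner strongly rounded, a small dark dot on top), lying flat on the worktop to the right of the rack. The point is its centre, half-way up; x and y along its sides, z up. Mass about 30 g. One of the four may be absent; the gauges are equal for this job.
- gauge_2_mid (a point): One of three or four square flat plastic radius gauges, 52 x 52 mm and 8 mm thick (one corner strongly rounded, a small dark dot on top), lying flat on the worktop to the right of the rack. The point is its centre, half-way up; x and y along its sides, z up. Mass about 30 g. One of the four may be absent; the gauges are equal for this job.
- gauge_3_mid (a point): One of three or four square flat plastic radius gauges, 52 x 52 mm and 8 mm thick (one corner strongly rounded, a small dark dot on top), lying flat on the worktop to the right of the rack. The point is its centre, half-way up; x and y along its sides, z up. Mass about 30 g. One of the four may be absent; the gauges are equal for this job.
- tape_measure: Bystander: yellow-and-black pocket tape measure, 64 x 75 x 30 mm, lying flat. Origin at the centre of its underside.
- coupon: Bystander: flat dark red test strip with a light patch, 30 x 100 x 6 mm. Origin at the centre of its underside.
- marker: Bystander: black and white marker pen, 137 mm long, lying in front of the rack. Origin at the centre of its underside.
- level: Bystander: short spirit level, 22 x 214 x 42 mm. Origin at the centre of its underside.
Things that resemble listed ones, but are neither listed nor needed, are in the scene too. Leave any purple look-alike of the part that bears gauge_2_mid alone. Leave any green or red look-alike of the part that bears gauge_3_mid alone.

How it is judged:
On the way, in this order (a step that is already met when the one before it is completed fails the run):
1. the catch is drawn out (over 20 mm) while the cover is shut (value of joint catch above 0.02 m and value of joint cover below 0.006 m), for 0.2 s.
2. the cover is slid fully back (over 102 mm) (value of joint cover above 0.102 m), for 0.2 s.
3. every gauge lies flat in a pocket, with the cover still back (x of gauge_0_mid in the frame of rack between 0.025 and 0.041 m and y of gauge_0_mid in the frame of rack between -0.13 and 0.13 m and z of gauge_0_mid in the frame of rack between 0 and 0.0105 m and x of gauge_1_mid in the frame of rack between 0.025 and 0.041 m and y of gauge_1_mid in the frame of rack between -0.13 and 0.13 m and z of gauge_1_mid in the frame of rack between 0 and 0.0105 m and x of gauge_2_mid in the frame of rack between 0.025 and 0.041 m and y of gauge_2_mid in the frame of rack between -0.13 and 0.13 m and z of gauge_2_mid in the frame of rack between 0 and 0.0105 m and x of gauge_3_mid in the frame of rack between 0.025 and 0.041 m and y of gauge_3_mid in the frame of rack between -0.13 and 0.13 m and z of gauge_3_mid in the frame of rack between 0 and 0.0105 m and value of joint cover above 0.09 m), for 0.2 s.
4. the cover is fully shut again (value of joint cover below 0.004 m), for 0.2 s.
5. the catch is home again (value of joint catch below 0.005 m and value of joint cover below 0.004 m), for 0.2 s.
At the end, for the whole second after the job is handed in: Every gauge present lies flat in a pocket of its own (centre 25 to 41 mm behind the front edge of the lip and less than 10.5 mm above the worktop), the cover is shut to within 4 mm and the catch is home to within 5 mm (all of step 5 and x of gauge_0_mid in the frame of rack between 0.025 and 0.041 m and y of gauge_0_mid in the frame of rack between -0.13 and 0.13 m and z of gauge_0_mid in the frame of rack between 0 and 0.0105 m and x of gauge_1_mid in the frame of rack between 0.025 and 0.041 m and y of gauge_1_mid in the frame of rack between -0.13 and 0.13 m and z of gauge_1_mid in the frame of rack between 0 and 0.0105 m and x of gauge_2_mid in the frame of rack between 0.025 and 0.041 m and y of gauge_2_mid in the frame of rack between -0.13 and 0.13 m and z of gauge_2_mid in the frame of rack between 0 and 0.0105 m and x of gauge_3_mid in the frame of rack between 0.025 and 0.041 m and y of gauge_3_mid in the frame of rack between -0.13 and 0.13 m and z of gauge_3_mid in the frame of rack between 0 and 0.0105 m); the robot touches nothing.
It fails at once if a bystander is shoved aside (over 40 mm) (distance of any of tape_measure, coupon, marker, level from where it was at the start of the episode above 0.04 m).
Of gauge_0, gauge_1, gauge_2, gauge_3 only 3 to 4 are there at a start; the rules pass over those that are not, and their reading is None.
At some moment in a run one of gauge_0, gauge_1, gauge_2, gauge_3 may be knocked a few centimetres aside while the robot is not near it.
Once in a run the grip may slacken for a moment while it holds something.
It also fails if it takes over 210 s, if anything falls off the work surface, if the arm or the gripper's body presses on something with over 40 N, if the wrist force passes 120 N, or if a joint passes its speed limit or range.

## Working session

There is one attempt and no reset: what is moved stays moved. The work goes in short steps, Python scripts to look and compute and a tool call to move; the robot and the scene stay as the last step left them, time stands still between calls to the robot, and variables do not carry over. Pictures are saved under pics/ and viewed, at most 16 in all, crops included, and the job is handed in when it is done.

Besides the shell and the picture viewer there is one more tool, called after ">>>" as a command line: name --argument value ..., lists and objects as JSON in quotes. apply_moves: Moves the arm, as the interface text tells. Its arguments: {"type":"object","properties":{"moves":{"type":"array"},"force":{"type":"number"}},"required":["moves"]}

```bash
mkdir -p pics
cat > h.py <<'E'
import numpy as np, cv2
from station import r, cams, ticket, nets
from scipy.spatial.transform import Rotation as R
def cap(n):
    s=r.observe(); c=cams.capture(n)
    if n=="wrist":
        T=np.eye(4);T[:3,:3]=R.from_euler('xyz',s['eef_rot']).as_matrix();T[:3,3]=s['ee_pos']
        c['cam_to_world']=T@c['hand_eye']
    return c
def px2w(c,u,v,z):
    K=c['K'];d=np.array([(u-K[0,2])/K[0,0],-(v-K[1,2])/K[1,1],-1.]);M=c['cam_to_world']
    w=M[:3,:3]@d;o=M[:3,3];return o+w*(z-o[2])/w[2]
def w2px(c,p):
    M=c['cam_to_world'];q=M[:3,:3].T@(np.array(p)-M[:3,3]);K=c['K']
    return K[0,2]-K[0,0]*q[0]/q[2],K[1,2]+K[1,1]*q[1]/q[2]
def st():
    s=r.observe();print('t',s['clock'],'pos',np.round(s['ee_pos'],4),'rot',np.round(s['eef_rot'],3),'g',s['grip_width'],s['grasp_force'],'f',np.round(s['ft_force'],1))
E
python3 - <<'E'
from h import *
st();print(r.tcp_to_tips)
Z=dict(lip=.017,deck=.014,window=.037,cover_grip=.07,catch_knob=.073,gauge_0_mid=.004,pocket_1=.003,pocket_4=.003,rack=0,tape_measure=0,coupon=0,marker=0,level=0)
for n in("top","side"):
    c=cap(n);cv2.imwrite(f"pics/{n}0.png",c['frame']);print(n,[k for k in c],np.round(c['cam_to_world'],3).tolist(),c['K'].tolist())
    for t in Z:
        for d in nets.place_of(n,t)[:6]:
            u,v=d['point'][0]*640,d['point'][1]*480
            print(t,round(d['conf'],2),round(u),round(v),np.round(px2w(c,u,v,Z[t])[:2],4))
E
```

```text
t 0.0 pos [0.2619 0.5669 0.2298] rot [-3.14   0.     2.709] g 1.0035838963977852 0.0 f [-0.6 -0.3  0.6]
0.008
top ['frame', 'K', 'cam_to_world'] [[0.016, 0.998, -0.063, 0.42], [-1.0, 0.017, 0.011, -0.096], [0.012, 0.062, 0.998, 1.422], [0.0, 0.0, 0.0, 1.0]] [[582.9623587340036, 0.0, 321.130951715752], [0.0, 582.9623587340036, 236.65264907222112], [0.0, 0.0, 1.0]]
lip 0.84 252 208 [0.5751 0.0581]
deck 0.66 247 227 [0.5288 0.067 ]
window 0.88 247 199 [0.594  0.0683]
window 0.17 388 285 [ 0.3958 -0.2705]
cover_grip 0.59 250 219 [0.5437 0.054 ]
catch_knob 0.62 172 197 [0.5915 0.2378]
gauge_0_mid 0.91 386 283 [ 0.3981 -0.2709]
gauge_0_mid 0.7 456 251 [ 0.4806 -0.4421]
pocket_1 0.94 243 194 [0.6099 0.0807]
pocket_1 0.9 264 195 [0.6091 0.0303]
pocket_1 0.73 212 191 [0.6157 0.1573]
pocket_1 0.56 291 197 [ 0.6059 -0.037 ]
pocket_4 0.94 243 194 [0.6099 0.0807]
pocket_4 0.9 264 195 [0.6091 0.0303]
pocket_4 0.73 212 191 [0.6157 0.1573]
pocket_4 0.56 291 197 [ 0.6059 -0.037 ]
rack 0.73 253 210 [0.5719 0.0553]
rack 0.26 291 199 [ 0.6015 -0.0362]
tape_measure 0.79 383 171 [ 0.6743 -0.2612]
tape_mea
[... 512 characters left out ...]
604]
deck 0.34 336 208 [ 0.6226 -0.4458]
deck 0.33 284 264 [ 0.5943 -0.0345]
window 0.22 380 244 [ 0.3784 -0.2181]
cover_grip 0.81 284 265 [0.5413 0.051 ]
catch_knob 0.48 217 297 [0.6025 0.2451]
gauge_0_mid 0.75 377 244 [ 0.4081 -0.274 ]
pocket_1 0.96 279 266 [ 0.6108 -0.0358]
pocket_1 0.23 382 244 [ 0.3958 -0.2834]
pocket_4 0.96 279 266 [ 0.6108 -0.0358]
pocket_4 0.23 382 244 [ 0.3958 -0.2834]
rack 0.69 325 220 [ 0.6271 -0.3709]
rack 0.65 218 298 [0.6709 0.1629]
tape_measure 0.63 300 227 [ 0.6772 -0.2859]
tape_measure 0.23 292 290 [0.5198 0.0519]
coupon 0.57 338 207 [ 0.6304 -0.4849]
marker 0.58 340 318 [0.3611 0.1034]
marker 0.36 281 264 [ 0.6113 -0.0491]
level 0.92 306 365 [0.3593 0.2814]
```

View pics/top0.png

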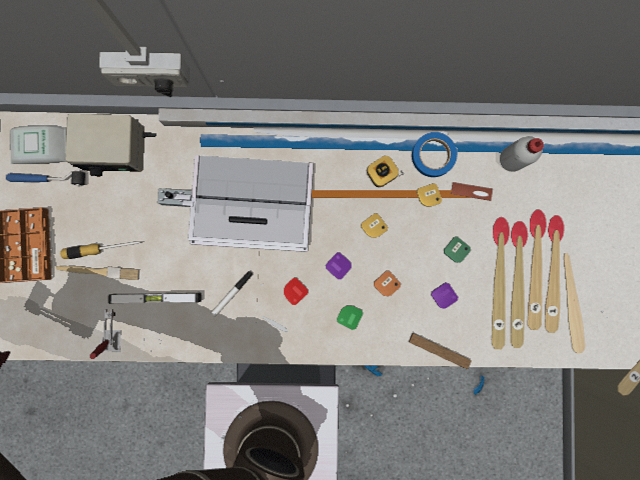

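View pics/side0.png

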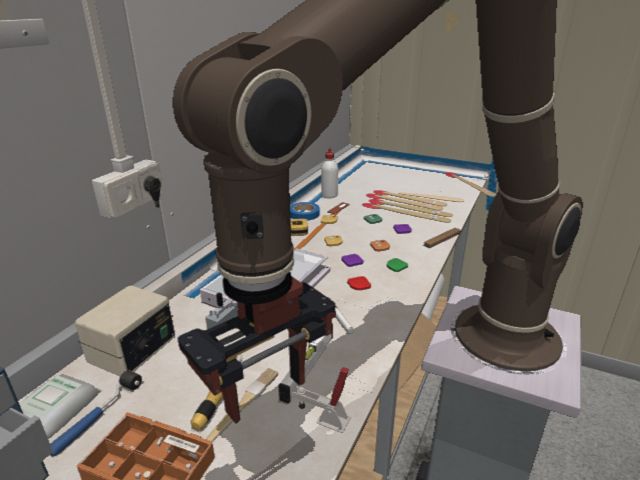

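Candidates in the top view: red (295,291), green (350,317), purple (338,265) and purple (444,295), orange (387,284), yellow (374,225) and yellow (429,195), teal (457,249). The rack is at (250,200), with the knob at about (170,196). I'll start with the catch and check the colours close up with the wrist camera later.

```bash
cat >> h.py <<'E'
def plan(p,yaw):
    "rz total deg about tool z (down), then shift in the turned tool frame, mm"
    s=r.observe();y0=s['eef_rot'][2];d=(yaw-y0+np.pi)%(2*np.pi)-np.pi
    M=R.from_euler('xyz',[np.pi,0,yaw]).as_matrix()
    print('rz',round(-np.degrees(d),2),'shift',np.round(M.T@(np.array(p)-s['ee_pos'])*1000,1),'tilt',np.round(np.degrees(s['eef_rot'][:2]),2))
E
python3 - <<'E'
from h import *
c=cap("wrist");print(np.round(c['hand_eye'],3),c['K'])
plan([.55,.2,.33],np.pi-.02)
E
```

```text
[[-0.     0.96   0.279  0.077]
 [ 1.     0.     0.    -0.001]
 [ 0.     0.279 -0.96  -0.154]
 [ 0.     0.     0.     1.   ]] [[388.46558546   0.         321.78083763]
 [  0.         388.46558546 245.01655981]
 [  0.           0.           1.        ]]
rz -23.65 shift [-295.2 -361.5  -99.3] tilt [180.   0.]
```

>>> apply_moves --moves '[0, 0, -33, 0, 0, -7.88, 0, 0, 0, -33, 0, 0, -7.88, 0, 0, 0, -33, 0, 0, -7.88, 0, -40, -50, 0, 0, 0, 0, 0, -40, -50, 0, 0, 0, 0, 0, -40, -50, 0, 0, 0, 0, 0, -40, -50, 0, 0, 0, 0, 0, -40, -50, 0, 0, 0, 0, 0, -40, -50, 0, 0, 0, 0, 0, -40, -50, 0, 0, 0, 0, 0, 0, -40, 0, 0, 0, 0, 0, 0, 0, 0, 0, 0, 0, 0, 0, 0, 0, 0, 0, 0, 0]'

```text
clock: 2.75
ee_pos: [0.4746, 0.2491, 0.33]
eef_rot: [3.141, 0.0, 3.12]
ft_force: [-0.2, 0.5, -0.1]
grip_width: 1.002
grasp_force: 0.0
```

Run:
```python
from h import *
st();c=cap("wrist");cv2.imwrite("pics/w1.png",c['frame'])
np.savez('w1.npz',M=c['cam_to_world'],K=c['K'])
Z=dict(lip=.017,deck=.014,window=.037,cover_grip=.07,catch_knob=.073,pocket_1=.003,rack=0,marker=0,level=0)
for t in Z:
    for d in nets.place_of("wrist",t)[:4]:
        u,v=d['point'][0]*640,d['point'][1]*480
        print(t,round(d['conf'],2),round(u),round(v),np.round(px2w(c,u,v,Z[t])[:2],4))
```

```text
t 2.75 pos [0.4746 0.2491 0.33  ] rot [3.141 0.    3.12 ] g 1.0024866802962138 0.0 f [-0.2  0.5 -0.1]
lip 0.98 175 277 [0.5715 0.0585]
deck 0.96 173 234 [0.5155 0.0622]
window 0.91 169 299 [0.5931 0.055 ]
window 0.32 157 295 [0.5878 0.0417]
cover_grip 0.57 156 263 [0.5347 0.0609]
cover_grip 0.23 254 298 [0.5802 0.1686]
catch_knob 0.6 319 309 [0.5933 0.2433]
pocket_1 0.9 107 298 [ 0.6044 -0.0426]
pocket_1 0.76 250 297 [0.608  0.1504]
pocket_1 0.69 203 298 [0.6078 0.0871]
pocket_1 0.65 159 300 [0.6096 0.0277]
rack 0.75 178 274 [0.574  0.0568]
marker 0.74 197 112 [0.3718 0.1044]
level 0.86 350 89 [0.3506 0.2845]
```

View pics/w1.png

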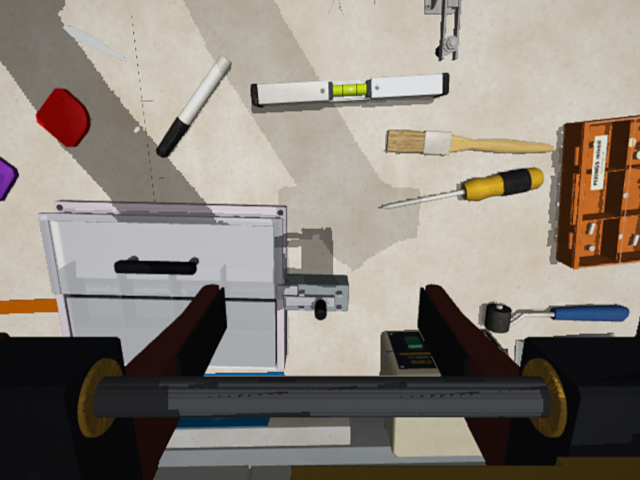

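Wrist view: handle at (156,267), knob at (319,309), red look-alike at (63,117); the networks agree with the picture. Next I fit the rack pose.

```bash
cat >> h.py <<'E'
def fit(L,W):
    L,W=np.array(L),np.array(W);l,w=L-L.mean(0),W-W.mean(0)
    th=np.arctan2((l[:,0]*w[:,1]-l[:,1]*w[:,0]).sum(),(l*w).sum())
    A=np.array([[np.cos(th),-np.sin(th)],[np.sin(th),np.cos(th)]])
    t=W.mean(0)-A@L.mean(0);return th,t,np.round((W-L@A.T-t)*1000,1)
E
python3 - <<'E'
from h import *
w=np.load('w1.npz');c=dict(cam_to_world=w['M'],K=w['K'])
q=[(156,267,.07),(319,309,.073),(175,277,.017),(173,234,.014),(169,299,.037),(107,298,.003),(250,297,.003),(203,298,.003),(159,300,.003)]
L=np.array([(-33,0),(14,185),(0,0),(-55,0),(22,0),(33,-96),(33,96),(33,32),(33,-32)])/1000
W=[px2w(c,*a)[:2] for a in q]
th,t,e=fit(L,W);print(th,t,e.tolist())
A=R.from_euler('z',th).as_matrix()[:2,:2]
for n,p in dict(corner=[-.095,.142,.014],corner2=[-.095,-.142,.014],brk=[-.004,.222,.039],brk2=[.032,.222,.039]).items():
    print(n,np.round(w2px(c,[*(A@p[:2]+t),p[2]])))
k=A@[.014,.185]+t;print('knob',k);plan([*k,.160],np.pi+th)
E
```

```text
-0.03406716460493691 [0.57297225 0.05768002] [[-0.6, 1.7], [0.6, 1.0], [-1.3, 0.9], [-2.5, 2.6], [-1.7, -1.3], [2.1, -2.8], [-1.6, -2.8], [0.6, -2.0], [4.4, 2.6]]
corner [284. 206.]
corner2 [ 51. 203.]
brk [349. 283.]
brk2 [348. 310.]
knob [0.59326533 0.24209583]
rz 0.84 shift [-119.2   -4.   169.6] tilt [-179.99   -0.  ]
```

>>> apply_moves --moves '[-40, -1, 0, 0, 0, 0.84, 0, -40, -1, 0, 0, 0, 0, 0, -39, -2, 40, 0, 0, 0, 0, 0, 0, 45, 0, 0, 0, 0, 0, 0, 45, 0, 0, 0, 0, 0, 0, 40, 0, 0, 0, 0, 0, 0, 0, 0, 0, 0, 0]'

```text
clock: 3.95
ee_pos: [0.5858, 0.2412, 0.1581]
eef_rot: [-3.137, -0.009, 3.107]
ft_force: [-0.7, -0.4, 0.4]
grip_width: 0.998
grasp_force: 0.0
```

Run:
```python
from h import *
st();c=cap("wrist");cv2.imwrite("pics/w2.png",c['frame'])
print(w2px(c,[.5933,.2421,.073]))
for t in ['catch_knob','cover_grip']:
    for d in nets.place_of("wrist",t)[:3]:
        u,v=d['point'][0]*640,d['point'][1]*480
        print(t,round(d['conf'],2),round(u),round(v),np.round(px2w(c,u,v,.073)[:2],4))
plan([.5933,.2421,.068],np.pi-.034)
```

```text
t 3.95 pos [0.5858 0.2412 0.1581] rot [-3.137 -0.009  3.107] g 0.9980105663755133 0.0 f [-0.7 -0.4  0.4]
(np.float64(324.70918766681444), np.float64(268.6508723685972))
catch_knob 0.78 330 270 [0.5947 0.2457]
catch_knob 0.75 85 228 [0.5609 0.0909]
cover_grip 0.64 31 196 [0.5397 0.0611]
rz -0.05 shift [-3.1 -0.8 97.9] tilt [1.7994e+02 1.2000e-01]
```

View pics/w2.png

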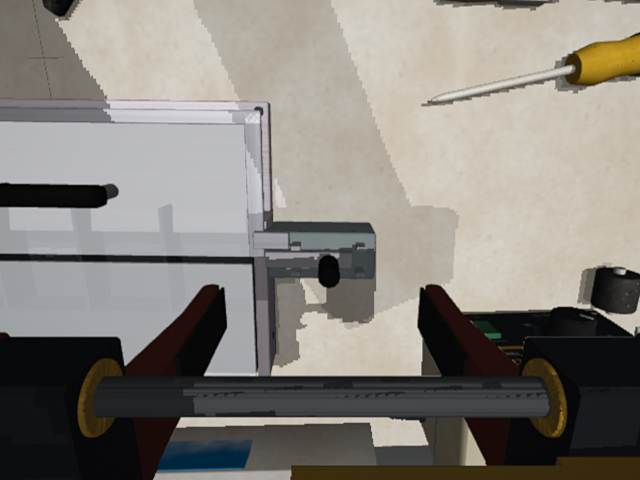

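The knob is at (328,270) between the fingers, near the predicted (325,269). Descend and grip.

>>> apply_moves --moves '[-2, 1, 40, 0, 0, 0, 0, 0, 0, 40, 0, 0, 0, 0, 0, 0, 17, 0, 0, 0, 0, 0, 0, 0, 0, 0, 0, 0, 0, 0, 0, 0, 0, 0, 1, 0, 0, 0, 0, 0, 0, 1, 0, 0, 0, 0, 0, 0, 1, 0, 0, 0, 0, 0, 0, 1, 0, 0, 0, 0, 0, 0, 1, 0, 0, 0, 0, 0, 0, 1, 0, 0, 0, 0, 0, 0, 1, 0, 0, 0, 0, 0, 0, 1]' --force 15

```text
clock: 5.3
ee_pos: [0.5911, 0.2434, 0.0668]
eef_rot: [-3.142, -0.0, 3.107]
ft_force: [-0.1, -0.4, 1.5]
grip_width: 0.311
grasp_force: 0.0
```

>>> apply_moves --moves '[0, 0, 0, 0, 0, 0, 1, 0, 0, 0, 0, 0, 0, 1, 0, 0, 0, 0, 0, 0, 1, 0, 0, 0, 0, 0, 0, 1, 0, 0, 0, 0, 0, 0, 1, 0, 0, 0, 0, 0, 0, 1]'

```text
clock: 5.9
ee_pos: [0.5911, 0.2436, 0.0668]
eef_rot: [3.141, -0.0, 3.107]
ft_force: [1.1, -0.4, -1.4]
grip_width: 0.157
grasp_force: 15.0
```

>>> apply_moves --moves '[0, 7, 0, 0, 0, 0, 1, 0, 7, 0, 0, 0, 0, 1, 0, 7, 0, 0, 0, 0, 1, 0, 7, 0, 0, 0, 0, 1, 0, 0, 0, 0, 0, 0, 1, 0, 0, 0, 0, 0, 0, 1, 0, 0, 0, 0, 0, 0, 1, 0, 0, 0, 0, 0, 0, 1]'

```text
clock: 6.7
ee_pos: [0.5923, 0.2709, 0.0668]
eef_rot: [-3.141, 0.0, 3.106]
ft_force: [1.2, -4.4, -1.2]
grip_width: 0.156
grasp_force: 15.0
```

>>> apply_moves --moves '[0, 0, 0, 0, 0, 0, 0, 0, 0, 0, 0, 0, 0, 0, 0, 0, 0, 0, 0, 0, 0, 0, 0, 0, 0, 0, 0, 0, 0, 0, -40, 0, 0, 0, 0, 0, 0, -40, 0, 0, 0, 0, 0, 0, 0, 0, 0, 8.2, 0, 0, 0, 0, 0, 0, 8.2, 0, 0, 0, 0, 0, 0, 8.2, 0, 0, 0, 0, 0, 0, 8.2, 0, 0, 0, 0, 0, 0, 8.2, 0, 0, 0, 0, 0, 0, 8.2, 0, 0, 0, 0, 0, 0, 8.2, 0, 0, 0, 0, 0, 0, 8.2, 0, 0, 0, 0, 0, 0, 8.2, 0, 0, 0, 0, 0, 0, 8.2, 0, 0, 0, 0, 0, 0, 8, 0, -40, -9, 0, 0, 0, 0, 0, -40, -9, 0, 0, 0, 0, 0, -40, -9, 0, 0, 0, 0, 0]'

```text
clock: 8.7
ee_pos: [0.5604, 0.1517, 0.1468]
eef_rot: [3.141, -0.0, 1.537]
ft_force: [0.7, -0.0, 0.1]
grip_width: 0.999
grasp_force: 0.0
```

Run:
```python
from h import *
st();c=cap("wrist");cv2.imwrite("pics/w3.png",c['frame'])
for t in ['catch_knob','cover_grip']:
    for d in nets.place_of("wrist",t)[:3]:
        u,v=d['point'][0]*640,d['point'][1]*480
        print(t,round(d['conf'],2),round(u),round(v),np.round(px2w(c,u,v,.073)[:2],4))
plan([.540,.059,.068],np.pi/2-.034)
```

```text
t 8.7 pos [0.5604 0.1517 0.1468] rot [ 3.141 -0.     1.537] g 0.9993167274250846 0.0 f [ 0.7 -0.   0.1]
catch_knob 0.77 385 44 [0.5972 0.2715]
cover_grip 0.9 296 385 [0.5393 0.0629]
rz -0.3 shift [-91.4 -17.7  79.5] tilt [ 1.7998e+02 -2.0000e-02]
```

View pics/w3.png

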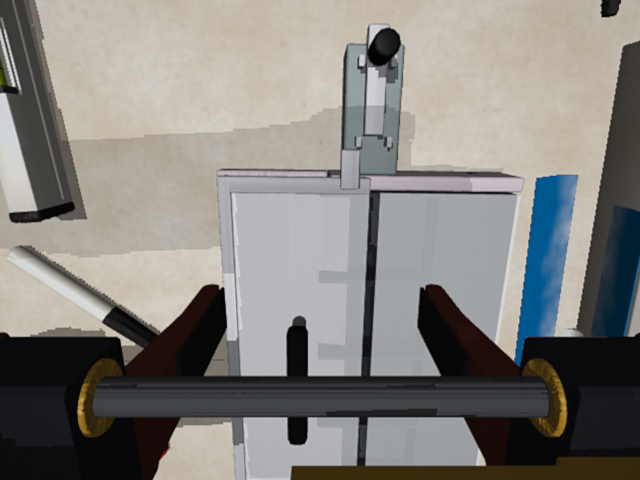

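The knob at (385,44) shows the catch drawn out. The handle is centred at (297,384). Grip the handle.

>>> apply_moves --moves '[-45, -9, 0, 0, 0, -0.3, 0, -44, -9, 10, 0, 0, 0, 0, 0, 0, 35, 0, 0, 0, 0, 0, 0, 34, 0, 0, 0, 0, 0, 0, 0, 0, 0, 0, 0, 0, 0, 0, 0, 0, 0, 1, 0, 0, 0, 0, 0, 0, 1, 0, 0, 0, 0, 0, 0, 1, 0, 0, 0, 0, 0, 0, 1, 0, 0, 0, 0, 0, 0, 1, 0, 0, 0, 0, 0, 0, 1, 0, 0, 0, 0, 0, 0, 1, 0, 0, 0, 0, 0, 0, 1, 0, 0, 0, 0, 0, 0, 1, 0, 0, 0, 0, 0, 0, 1, 0, 0, 0, 0, 0, 0, 1, 0, 0, 0, 0, 0, 0, 1, 0, 0, 0, 0, 0, 0, 1, 0, 0, 0, 0, 0, 0, 1]' --force 20

```text
clock: 10.75
ee_pos: [0.5405, 0.064, 0.0678]
eef_rot: [3.141, 0.0, 1.541]
ft_force: [3.5, 0.9, -3.8]
grip_width: 0.155
grasp_force: 20.0
```

>>> apply_moves --moves '[0, 10, 0, 0, 0, 0, 1, 0, 10, 0, 0, 0, 0, 1, 0, 10, 0, 0, 0, 0, 1, 0, 10, 0, 0, 0, 0, 1, 0, 10, 0, 0, 0, 0, 1, 0, 10, 0, 0, 0, 0, 1, 0, 10, 0, 0, 0, 0, 1, 0, 10, 0, 0, 0, 0, 1, 0, 10, 0, 0, 0, 0, 1, 0, 10, 0, 0, 0, 0, 1, 0, 10, 0, 0, 0, 0, 1, 0, 1, 0, 0, 0, 0, 1, 0, 0, 0, 0, 0, 0, 1, 0, 0, 0, 0, 0, 0, 1, 0, 0, 0, 0, 0, 0, 1, 0, 0, 0, 0, 0, 0, 1]'

```text
clock: 12.35
ee_pos: [0.6505, 0.059, 0.0677]
eef_rot: [-3.139, 0.002, 1.54]
ft_force: [-5.5, -4.7, 6.1]
grip_width: 0.158
grasp_force: 20.0
```

>>> apply_moves --moves '[0, 0, 0, 0, 0, 0, 0, 0, 0, 0, 0, 0, 0, 0, 0, 0, 0, 0, 0, 0, 0, 0, 0, 0, 0, 0, 0, 0, 0, 0, -45, 0, 0, 0, 0, 0, 0, -45, 0, 0, 0, 0, 0, 0, -45, 0, 0, 0, 0, -30, -20, -30, 0, 0, 0, 0, -30, -20, -30, 0, 0, 0, 0, -30, -20, -30, 0, 0, 0, 0, -30, -20, -30, 0, 0, 0, 0, -40, -20, 0, 0, 0, 0, 0, -40, -25, 0, 0, 0, 0, 0, -40, -25, 0, 0, 0, 0, 0, -40, -20, 0, 0, 0, 0, 0, 0, 0, 0, 0, 0, 0, 0, 0, 0, 0, 0, 0, 0, 0, 0, 0, 0, 0, 0, 0, 0]'

```text
clock: 14.15
ee_pos: [0.4737, -0.2127, 0.3228]
eef_rot: [3.141, -0.0, 1.543]
ft_force: [-0.7, 0.5, 0.2]
grip_width: 0.998
grasp_force: 0.0
```

Run:
```python
from h import *
st();c=cap("wrist");cv2.imwrite("pics/w4.png",c['frame']);np.savez('w4.npz',M=c['cam_to_world'],K=c['K'])
for d in nets.place_of("wrist",'gauge_0_mid')[:9]:
        u,v=d['point'][0]*640,d['point'][1]*480
        print(round(d['conf'],2),round(u),round(v),np.round(px2w(c,u,v,.006)[:2],4),c['frame'][int(v)+6,int(u)])
```

```text
t 14.15 pos [ 0.4737 -0.2127  0.3228] rot [ 3.141 -0.     1.543] g 0.9983271203771326 0.0 f [-0.7  0.5  0.2]
0.56 264 245 [ 0.3986 -0.2712] [ 56  87 133]
```

View pics/w4.png

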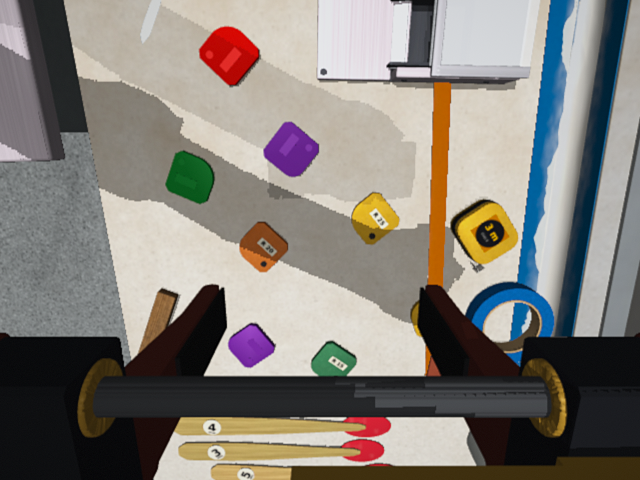

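The labelled gauges with a dot are orange "R20" (264,247), yellow "R25" (375,218), teal "R15" (334,360), and perhaps a second yellow hidden by the finger at (415,318). The plain red, green and purple ones have no label or dot and are look-alikes. One more look further right.

>>> apply_moves --moves '[-40, 20, 0, 0, 0, 0, 0, -40, 20, 0, 0, 0, 0, 0, -40, 10, 0, 0, 0, 0, 0, -20, 0, 0, 0, 0, 0, 0, 0, 0, 0, 0, 0, 0, 0, 0, 0, 0, 0, 0, 0, 0, 0, 0, 0, 0, 0, 0, 0, 0, 0, 0, 0, 0, 0, 0]'

```text
clock: 15.05
ee_pos: [0.5194, -0.3538, 0.323]
eef_rot: [3.141, -0.001, 1.544]
ft_force: [0.6, 0.1, 0.1]
grip_width: 1.001
grasp_force: 0.0
```

```bash
cat >> h.py <<'E'
HUE=dict(orange=((6,100,60),(17,255,255)),yellow=((18,100,90),(32,255,255)),teal=((60,70,40),(95,255,255)))
def gauges(c,ztop=.008,cols=HUE,amin=18e-4,amax=36e-4):
    hsv=cv2.cvtColor(c['frame'],cv2.COLOR_BGR2HSV);out=[]
    for n in cols:
        m=cv2.inRange(hsv,*map(np.array,cols[n]))
        for k in cv2.findContours(cv2.morphologyEx(m,cv2.MORPH_CLOSE,np.ones((9,9))),0,2)[0]:
            if cv2.contourArea(k)<150: continue
            w=np.array([px2w(c,*p,ztop)[:2] for p in k[:,0]+.5],np.float32)*1000
            (x,y),(a,b),ang=cv2.minAreaRect(w)
            if amin*1e6<a*b<amax*1e6: out.append((n,round(x/1000,4),round(y/1000,4),round(a,1),round(b,1),round(ang%90,1)))
    return out
E
python3 - <<'E'
from h import *
st();c=cap("wrist");cv2.imwrite("pics/w5.png",c['frame'])
for g in gauges(c): print(g)
for d in nets.place_of("wrist",'gauge_0_mid')[:9]:
        u,v=d['point'][0]*640,d['point'][1]*480
        print(round(d['conf'],2),round(u),round(v),np.round(px2w(c,u,v,.006)[:2],4),c['frame'][int(v)+6,int(u)])
E
```

```text
t 15.05 pos [ 0.5194 -0.3538  0.323 ] rot [ 3.141e+00 -1.000e-03  1.544e+00] g 1.001118255040113 0.0 f [0.6 0.1 0.1]
('orange', 0.7368, -0.3957, 74.6, 42.9, 64.3)
('orange', 0.3962, -0.2745, 52.3, 52.5, 43.8)
('yellow', 0.8478, -0.655, 22.1, 118.2, 12.0)
('yellow', 0.6136, -0.3752, 51.8, 52.8, 18.6)
('yellow', 0.5356, -0.2417, 51.7, 52.3, 37.7)
('teal', 0.4823, -0.4438, 52.3, 51.4, 51.8)
('teal', 0.3186, -0.1855, 51.1, 54.0, 64.7)
0.69 216 131 [ 0.3979 -0.2724] [ 22  65 127]
```

View pics/w5.png

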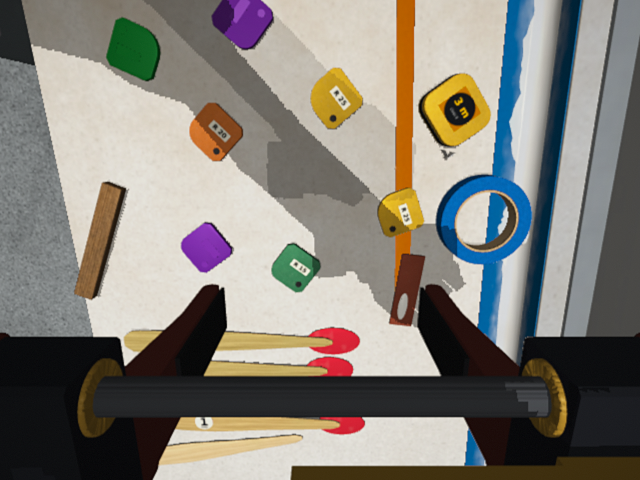

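Four gauges confirmed by label and dot: orange (217,131), yellow B (337,98), yellow A (401,212) and teal (296,268), all measuring 52 mm. Orange first.

Run:
```python
from h import *
plan([.3962,-.2745,.12],np.radians(133.8))
```

```text
rz -45.39 shift [142.7 -33.5 203.2] tilt [ 1.7996e+02 -3.0000e-02]
```

>>> apply_moves --moves '[0, 0, 30, 0, 0, -7.57, 0, 0, 0, 30, 0, 0, -7.57, 0, 0, 0, 30, 0, 0, -7.57, 0, 0, 0, 30, 0, 0, -7.57, 0, 0, 0, 30, 0, 0, -7.57, 0, 0, 0, 30, 0, 0, -7.57, 0, 36, -8, 23, 0, 0, 0, 0, 36, -8, 20, 0, 0, 0, 0, 36, -8, 20, 0, 0, 0, 0, 35, -9, 20, 0, 0, 0, 0, 0, 0, 0, 0, 0, 0, 0, 0, 0, 0, 0, 0, 0, 0, 0, 0, 0, 0, 0, 0, 0]'

```text
clock: 16.45
ee_pos: [0.3977, -0.2756, 0.0607]
eef_rot: [3.141, 0.003, 2.335]
ft_force: [0.3, -1.6, -1.0]
grip_width: 0.998
grasp_force: 0.0
```

Run:
```python
from h import *
st();plan([.3962,-.2745,.010],np.radians(133.8))
```

```text
t 16.45 pos [ 0.3977 -0.2756  0.0607] rot [3.141e+00 3.000e-03 2.335e+00] g 0.998028046241335 0.0 f [ 0.3 -1.6 -1. ]
rz -0.04 shift [ 1.9 -0.3 50.7] tilt [1.7995e+02 1.5000e-01]
```

>>> apply_moves --moves '[1, 0, 30, 0, 0, 0, 0, 0, 0, 15, 0, 0, 0, 0, 0, 0, 5.5, 0, 0, 0, 0, 0, 0, 0, 0, 0, 0, 0, 0, 0, 0, 0, 0, 0, 1, 0, 0, 0, 0, 0, 0, 1, 0, 0, 0, 0, 0, 0, 1, 0, 0, 0, 0, 0, 0, 1, 0, 0, 0, 0, 0, 0, 1, 0, 0, 0, 0, 0, 0, 1, 0, 0, 0, 0, 0, 0, 1, 0, 0, 0, 0, 0, 0, 1, 0, 0, 0, 0, 0, 0, 1, 0, 0, 0, 0, 0, 0, 1, 0, 0, -30, 0, 0, 0, 1, 0, 0, -40, 0, 0, 0, 1, 0, 0, -40, 0, 0, 0, 1]' --force 15

```text
clock: 18.15
ee_pos: [0.3945, -0.2741, 0.12]
eef_rot: [-3.14, -0.002, 2.333]
ft_force: [1.4, -0.2, -0.7]
grip_width: 0.584
grasp_force: 15.0
```

```bash
cat >> h.py <<'E'
TH=-.034;T0=np.array([.573,.0577])
def rk(x,y):
    "rack mm -> world m"
    return R.from_euler('z',TH).as_matrix()[:2,:2]@(np.array([x,y])/1000)+T0
E
python3 - <<'E'
from h import *
st();plan([*rk(-56,-96),.10],np.pi+TH)
E
```

```text
t 18.15 pos [ 0.3945 -0.2741  0.12  ] rot [-3.140e+00 -2.000e-03  2.333e+00] g 0.5841996146721272 14.99977245926857 f [ 1.4 -0.2 -0.7]
rz -44.35 shift [-111.2  241.7   20. ] tilt [-1.7992e+02 -1.0000e-01]
```

>>> apply_moves --moves '[0, 0, 0, 0, 0, -7.39, 1, 0, 0, 0, 0, 0, -7.39, 1, 0, 0, 0, 0, 0, -7.39, 1, 0, 0, 0, 0, 0, -7.39, 1, 0, 0, 0, 0, 0, -7.39, 1, 0, 0, 0, 0, 0, -7.39, 1, -18.5, 40, 0, 0, 0, 0, 1, -18.5, 40, 0, 0, 0, 0, 1, -18.5, 40, 0, 0, 0, 0, 1, -18.5, 40, 0, 0, 0, 0, 1, -18.5, 40, 10, 0, 0, 0, 1, -18.5, 41, 10, 0, 0, 0, 1, 0, 0, 0, 0, 0, 0, 1, 0, 0, 0, 0, 0, 0, 1, 0, 0, 0, 0, 0, 0, 1]'

```text
clock: 19.65
ee_pos: [0.5137, -0.0385, 0.0993]
eef_rot: [-3.141, -0.001, 3.106]
ft_force: [0.2, -0.6, -0.1]
grip_width: 0.591
grasp_force: 15.0
```

Run:
```python
from h import *
st();c=cap("wrist");cv2.imwrite("pics/w6.png",c['frame'])
for n,p in dict(deckFR=(-95,-142,14),wall4R=(-20,-129,34),wall34=(-20,-64,34),wall23=(-20,0,34),wall12=(-20,64,34),deckFL=(-95,142,14)).items(): print(n,np.round(w2px(c,[*rk(*p[:2]),p[2]/1000])))
plan([*rk(-56,-96),.024],np.pi+TH)
```

```text
t 19.65 pos [ 0.5137 -0.0385  0.0993] rot [-3.141e+00 -1.000e-03  3.106e+00] g 0.5906892982977097 14.999837279319763 f [ 0.2 -0.6 -0.1]
deckFR [252. 197.]
wall4R [273. 321.]
wall34 [377. 321.]
wall23 [480. 321.]
wall12 [583. 321.]
deckFL [711. 196.]
rz -0.12 shift [ 0.1  2.4 75.5] tilt [-1.7996e+02 -1.0000e-02]
```

View pics/w6.png

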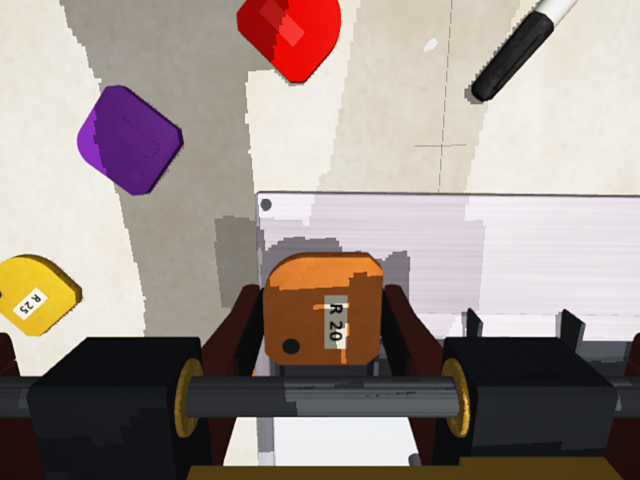

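Run:
```python
import h;from h import *
s=r.observe();T=np.eye(4);T[:3,:3]=R.from_euler('xyz',s['eef_rot']).as_matrix();T[:3,3]=s['ee_pos']
c=cap("wrist")
im=c['frame'][150:350,230:640];cv2.imwrite("pics/w6c.png",cv2.resize(im,None,fx=1.95,fy=1.95,interpolation=2))
h.TH=-.043
P=px2w(c,258,193,.014)[:2];A=R.from_euler('z',h.TH).as_matrix()[:2,:2]
print('T0 from corner',P-A@[-.095,-.142])
h.T0=P-A@[-.095,-.142]
for z in(14,34):
  for y in(0,64):
    for x in (-20,): print(z,y,np.round(w2px(c,[*h.rk(x,y-1.5),z/1000])),np.round(w2px(c,[*h.rk(x,y+1.5),z/1000])))
```

```text
T0 from corner [0.57229485 0.06070008]
14 0 [472. 306.] [476. 306.]
14 64 [567. 306.] [571. 306.]
34 0 [483. 320.] [488. 320.]
34 64 [586. 320.] [591. 320.]
```

View pics/w6c.png

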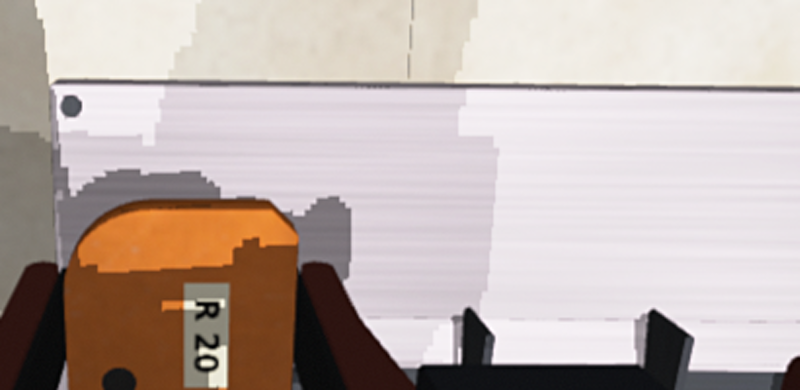

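```bash
sed -i 's/^TH=.*/TH=-.043;T0=np.array([.5734,.0592])/' h.py
python3 - <<'E'
from h import *
st();plan([*rk(-57,-96),.025],np.pi+TH)
E
```

```text
t 19.75 pos [ 0.5139 -0.0388  0.0996] rot [-3.141  0.     3.105] g 0.5923077766317524 14.999932050704956 f [-0.3 -0.3 -0.2]
rz 0.38 shift [ 1.8  4.5 74.6] tilt [-179.97    0.  ]
```

>>> apply_moves --moves '[2, 4.5, 35, 0, 0, 0.4, 1, 0, 0, 30, 0, 0, 0, 1, 0, 0, 9.5, 0, 0, 0, 1, 0, 0, 0, 0, 0, 0, 1, 0, 0, 0, 0, 0, 0, 1, 0, 0, 0, 0, 0, 0, 0.27, 0, 0, 0, 0, 0, 0, 0.27, 0, 0, 0, 0, 0, 0, 0.27, 0, 0, 0, 0, 0, 0, 0.27, 0, 0, -20, 0, 0, 0, 0.27, 0, 0, -25, 0, 0, 0, 0.27, 22, 0, 0, 0, 0, 0, 1, 23, 0, 0, 0, 0, 0, 1, 0, 0, 0, 0, 0, 0, 1, 0, 0, 0, 0, 0, 0, 1, 0, 0, 0, 0, 0, 0, 1, 0, 0, 0, 0, 0, 0, 1, 0, 0, 0, 0, 0, 0, 1, 0, 0, 0, 0, 0, 0, 1]'

```text
clock: 21.65
ee_pos: [0.4678, -0.0308, 0.0697]
eef_rot: [-3.141, -0.0, 3.101]
ft_force: [0.3, -0.6, 0.5]
grip_width: 0.036
grasp_force: 0.0
```

Run:
```python
from h import *
st();c=cap("wrist");cv2.imwrite("pics/w7.png",c['frame'])
print(gauges(c,.022))
A=R.from_euler('z',TH).as_matrix()[:2,:2]
for g in gauges(c,.022): print(g[0],np.round(A.T@(np.array(g[1:3])-T0)*1000,1))
plan([*rk(-102,-96),.0275],np.pi+TH)
```

```text
t 21.65 pos [ 0.4678 -0.0308  0.0697] rot [-3.141 -0.     3.101] g 0.03583508964239587 0.0 f [ 0.3 -0.6  0.5]
[]
rz 0.12 shift [ 0.3 -1.6 42.2] tilt [-1.8e+02 -1.0e-02]
```

View pics/w7.png

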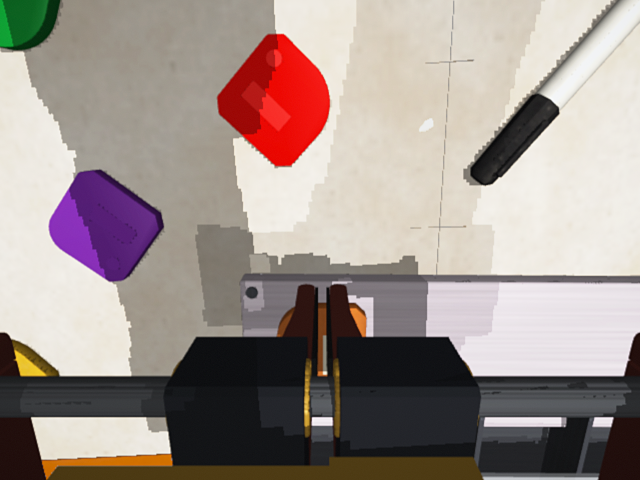

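The gauge lies on the deck ahead of the closed fingers at (322,325). Lower and push.

>>> apply_moves --moves '[0, -1.6, 22, 0, 0, 0, 1, 0, 0, 20, 0, 0, 0, 1, 0, 0, 0, 0, 0, 0, 1, 0, 0, 0, 0, 0, 0, 1, -8, 0, 0, 0, 0, 0, 1, -8, 0, 0, 0, 0, 0, 1, -8, 0, 0, 0, 0, 0, 1, -8, 0, 0, 0, 0, 0, 1, -8, 0, 0, 0, 0, 0, 1, -8, 0, 0, 0, 0, 0, 1, -8, 0, 0, 0, 0, 0, 1, -8, 0, 0, 0, 0, 0, 1, -8, 0, 0, 0, 0, 0, 1, -8, 0, 0, 0, 0, 0, 1, -8, 0, 0, 0, 0, 0, 1, -8, 0, 0, 0, 0, 0, 1, 0, 0, 0, 0, 0, 0, 1]'

```text
clock: 23.4
ee_pos: [0.5648, -0.0362, 0.0279]
eef_rot: [-3.142, 0.001, 3.101]
ft_force: [-0.4, 0.2, -0.7]
grip_width: 0.006
grasp_force: 0.0
```

Run:
```python
from h import *
st();plan([*rk(-1,-96),.0275],np.pi+TH)
```

```text
t 23.4 pos [ 0.5648 -0.0362  0.0279] rot [-3.142e+00  1.000e-03  3.101e+00] g 0.006333248992314977 0.0 f [-0.4  0.2 -0.7]
rz 0.13 shift [-3.5 -0.3  0.4] tilt [-1.8e+02  7.0e-02]
```

>>> apply_moves --moves '[-4, 0, 0, 0, 0, 0, 1, 0, 0, 0, 0, 0, 0, 1, 0, 0, 0, 0, 0, 0, 1, 15, 0, 0, 0, 0, 0, 1, 15, 0, -20, 0, 0, 0, 1, 15, 0, -45, 0, 0, 0, 1, 0, 0, -45, 0, 0, 0, 0, 0, 0, -45, 0, 0, 0, 0, 0, 0, -45, 0, 0, 0, 0, 0, 0, -20, 0, 0, 0, 0, 0, 0, 0, 0, 0, 0, 0, 0, 0, 0, 0, 0, 0, 0]'

```text
clock: 24.6
ee_pos: [0.5221, -0.0344, 0.2476]
eef_rot: [3.141, 0.0, 3.101]
ft_force: [0.2, 0.2, -0.6]
grip_width: 0.517
grasp_force: 0.0
```

```bash
cat >> h.py <<'E'
def rack_of(p):
    return np.round(R.from_euler('z',TH).as_matrix()[:2,:2].T@(np.array(p)-T0)*1000,1)
E
python3 - <<'E'
from h import *
st();c=cap("wrist");cv2.imwrite("pics/w8.png",c['frame'])
print(gauges(c,.008))
for g in gauges(c,.011): print(g,rack_of(g[1:3]))
plan([.5356,-.2417,.06],np.radians(127.7))
E
```

```text
t 24.6 pos [ 0.5221 -0.0344  0.2476] rot [3.141 0.    3.101] g 0.517089200746497 0.0 f [ 0.2  0.2 -0.6]
[('yellow', 0.6134, -0.375, 52.6, 58.1, 18.6), ('yellow', 0.5349, -0.239, 52.2, 55.0, 37.8)]
('yellow', 0.6121, -0.3724, 52.2, 57.7, 18.6) [  57.2 -429.5]
('yellow', 0.5342, -0.2374, 51.8, 54.5, 37.8) [ -26.4 -298. ]
rz 49.97 shift [-172.5 -115.7  186.8] tilt [ 1.8e+02 -9.0e-02]
```

View pics/w8.png

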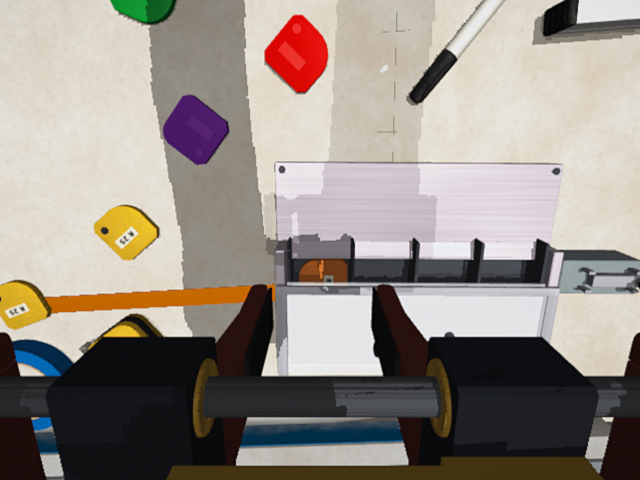

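The orange gauge sits in pocket 4 at (325,270), and the yellow gauges haven't moved. Next, yellow B (127,230).

>>> apply_moves --moves '[0, 0, 0, 0, 0, 8.33, 0, 0, 0, 0, 0, 0, 8.33, 0, 0, 0, 0, 0, 0, 8.33, 0, 0, 0, 0, 0, 0, 8.33, 0, 0, 0, 0, 0, 0, 8.33, 0, 0, 0, 0, 0, 0, 8.33, 0, -35, -23, 25, 0, 0, 0, 0, -35, -23, 25, 0, 0, 0, 0, -35, -23, 40, 0, 0, 0, 0, -35, -23, 40, 0, 0, 0, 0, -32, -23, 40, 0, 0, 0, 0, 0, 0, 17, 0, 0, 0, 0, 0, 0, 0, 0, 0, 0, 0, 0, 0, 0, 0, 0, 0, 0, 0, 0, 0, 0, 0, 0, 0]'

```text
clock: 26.15
ee_pos: [0.5361, -0.2244, 0.0768]
eef_rot: [3.141, 0.0, 2.23]
ft_force: [1.3, 0.3, -0.1]
grip_width: 1.005
grasp_force: 0.0
```

Run:
```python
from h import *
st();plan([.5356,-.2415,.010],np.radians(127.7))
```

```text
t 26.15 pos [ 0.5361 -0.2244  0.0768] rot [3.141 0.    2.23 ] g 1.0051630172238657 0.0 f [ 1.3  0.3 -0.1]
rz 0.06 shift [-13.2 -10.9  66.8] tilt [1.7996e+02 2.0000e-02]
```

>>> apply_moves --moves '[-13, -11, 10, 0, 0, 0, 0, 0, 0, 30, 0, 0, 0, 0, 0, 0, 20, 0, 0, 0, 0, 0, 0, 6.5, 0, 0, 0, 0, 0, 0, 0, 0, 0, 0, 0, 0, 0, 0, 0, 0, 0, 1, 0, 0, 0, 0, 0, 0, 1, 0, 0, 0, 0, 0, 0, 1, 0, 0, 0, 0, 0, 0, 1, 0, 0, 0, 0, 0, 0, 1, 0, 0, 0, 0, 0, 0, 1, 0, 0, 0, 0, 0, 0, 1, 0, 0, 0, 0, 0, 0, 1, 0, 0, -30, 0, 0, 0, 1, 0, 0, -35, 0, 0, 0, 1, 0, 0, -35, 0, 0, 0, 1, 0, 0, 0, 0, 0, 0, 1]'

```text
clock: 27.85
ee_pos: [0.537, -0.2437, 0.1138]
eef_rot: [3.138, 0.006, 2.228]
ft_force: [-0.6, -0.3, 0.4]
grip_width: 0.583
grasp_force: 15.0
```

Run:
```python
from h import *
st();plan([*rk(-57,-32),.10],np.pi+TH)
```

```text
t 27.85 pos [ 0.537  -0.2437  0.1138] rot [3.138 0.006 2.228] g 0.5825584466817613 14.993552416563034 f [-0.6 -0.3  0.4]
rz -49.88 shift [ 33.7 272.2  13.8] tilt [179.79   0.33]
```

>>> apply_moves --moves '[0, 0, 0, 0, 0, -8.3, 1, 0, 0, 0, 0, 0, -8.3, 1, 0, 0, 0, 0, 0, -8.3, 1, 0, 0, 0, 0, 0, -8.3, 1, 0, 0, 0, 0, 0, -8.3, 1, 0, 0, 0, 0, 0, -8.3, 1, 5, 34, 0, 0, 0, 0, 1, 5, 34, 0, 0, 0, 0, 1, 5, 34, 0, 0, 0, 0, 1, 5, 34, 0, 0, 0, 0, 1, 5, 34, 0, 0, 0, 0, 1, 5, 34, 0, 0, 0, 0, 1, 3, 34, 7, 0, 0, 0, 1, 0, 34, 7, 0, 0, 0, 1, 0, 0, 0, 0, 0, 0, 1, 0, 0, 0, 0, 0, 0, 1]'

```text
clock: 29.45
ee_pos: [0.5132, 0.0314, 0.0948]
eef_rot: [-3.141, -0.001, 3.1]
ft_force: [-0.2, 0.1, -0.3]
grip_width: 0.583
grasp_force: 15.0
```

Run:
```python
from h import *
st();plan([*rk(-57,-32),.025],np.pi+TH)
```

```text
t 29.45 pos [0.5132 0.0314 0.0948] rot [-3.141e+00 -1.000e-03  3.100e+00] g 0.5833619053018454 14.993468150496483 f [-0.2  0.1 -0.3]
rz 0.06 shift [-2.  -1.7 69.8] tilt [-1.7998e+02 -8.0000e-02]
```

>>> apply_moves --moves '[-2, -1.7, 30, 0, 0, 0, 1, 0, 0, 30, 0, 0, 0, 1, 0, 0, 10, 0, 0, 0, 1, 0, 0, 0, 0, 0, 0, 1, 0, 0, 0, 0, 0, 0, 1, 0, 0, 0, 0, 0, 0, 0.27, 0, 0, 0, 0, 0, 0, 0.27, 0, 0, 0, 0, 0, 0, 0.27, 0, 0, 0, 0, 0, 0, 0.27, 0, 0, -20, 0, 0, 0, 0.27, 0, 0, -25, 0, 0, 0, 0.27, 22, 0, 0, 0, 0, 0, 1, 23, 0, 0, 0, 0, 0, 1, 0, 0, 0, 0, 0, 0, 1, 0, 0, 0, 0, 0, 0, 1, 0, 0, 0, 0, 0, 0, 1, 0, 0, 0, 0, 0, 0, 1, 0, 0, 0, 0, 0, 0, 1, 0, 0, 0, 0, 0, 0, 1]'

```text
clock: 31.35
ee_pos: [0.471, 0.031, 0.0705]
eef_rot: [-3.141, -0.0, 3.098]
ft_force: [0.8, -0.1, 0.2]
grip_width: 0.041
grasp_force: 0.0
```

Run:
```python
from h import *
st();c=cap("wrist");cv2.imwrite("pics/w9.png",c['frame'])
k=cv2.inRange(cv2.cvtColor(c['frame'],cv2.COLOR_BGR2HSV),np.array(HUE['yellow'][0]),np.array(HUE['yellow'][1]))[280:345,200:450]
v,u=np.nonzero(k);print(len(u),u.min()+200 if len(u) else 0,u.max()+200 if len(u) else 0,v.min()+280 if len(u) else 0)
plan([*rk(-102,-32),.0275],np.pi+TH)
```

```text
t 31.35 pos [0.471  0.031  0.0705] rot [-3.141 -0.     3.098] g 0.04137217734321821 0.0 f [ 0.8 -0.1  0.2]
725 279 366 302
rz -0.06 shift [ 0.8  0.5 43.1] tilt [-1.8e+02 -1.0e-02]
```

Gauge is on the deck, columns 279 to 366, centred. Push.

>>> apply_moves --moves '[1, 0.5, 22, 0, 0, 0, 1, 0, 0, 21, 0, 0, 0, 1, 0, 0, 0, 0, 0, 0, 1, 0, 0, 0, 0, 0, 0, 1, -9, 0, 0, 0, 0, 0, 1, -9, 0, 0, 0, 0, 0, 1, -9, 0, 0, 0, 0, 0, 1, -9, 0, 0, 0, 0, 0, 1, -9, 0, 0, 0, 0, 0, 1, -9, 0, 0, 0, 0, 0, 1, -9, 0, 0, 0, 0, 0, 1, -9, 0, 0, 0, 0, 0, 1, -9, 0, 0, 0, 0, 0, 1, -8, 0, 0, 0, 0, 0, 1, -8, 0, 0, 0, 0, 0, 1, -4, 0, 0, 0, 0, 0, 1, 0, 0, 0, 0, 0, 0, 1, 0, 0, 0, 0, 0, 0, 1]'

```text
clock: 33.2
ee_pos: [0.5704, 0.0272, 0.0276]
eef_rot: [-3.142, -0.0, 3.098]
ft_force: [0.2, -0.1, -0.6]
grip_width: 0.002
grasp_force: 0.0
```

Run:
```python
from h import *
st();print(rack_of(r.observe()['ee_pos'][:2]))
```

```text
t 33.2 pos [0.5704 0.0272 0.0276] rot [-3.142 -0.     3.098] g 0.002012293705018493 0.0 f [ 0.2 -0.1 -0.6]
[ -1.6 -32.1]
```

>>> apply_moves --moves '[-1.5, 0, 0, 0, 0, 0, 1, 0, 0, 0, 0, 0, 0, 1, 15, 0, 0, 0, 0, 0, 1, 15, 0, -20, 0, 0, 0, 1, 15, 0, -45, 0, 0, 0, 1, 0, 0, -45, 0, 0, 0, 0.27, 0, 0, -45, 0, 0, 0, 0.27, 0, 0, -45, 0, 0, 0, 0.27, 0, 0, -20, 0, 0, 0, 0.27, 0, 0, 0, 0, 0, 0, 0.27, 0, 0, 0, 0, 0, 0, 0.27]'

```text
clock: 34.3
ee_pos: [0.5269, 0.0292, 0.2475]
eef_rot: [3.141, 0.0, 3.098]
ft_force: [0.1, 0.3, -0.6]
grip_width: 0.515
grasp_force: 0.0
```

Run:
```python
from h import *
st();c=cap("wrist");cv2.imwrite("pics/w10.png",c['frame'])
print(gauges(c,.008,amin=5e-4))
for n,y in((4,-96),(3,-32)):
    p=np.array([w2px(c,[*rk(x,yy),.011]) for x,yy in((7,y-26),(7,y+26),(30,y))]);print(n,np.round(p).tolist())
plan([.6136,-.3752,.10],np.radians(108.6))
```

```text
t 34.3 pos [0.5269 0.0292 0.2475] rot [3.141 0.    3.098] g 0.5149545664727243 0.0 f [ 0.1  0.3 -0.6]
[('orange', 0.5893, -0.0358, 52.1, 21.7, 87.5), ('yellow', 0.7563, -0.1305, 8.9, 89.8, 81.7), ('yellow', 0.7632, 0.1671, 102.6, 10.0, 5.8), ('yellow', 0.5903, 0.0252, 50.9, 25.0, 87.5), ('teal', 0.3359, -0.1861, 57.2, 16.7, 87.5)]
4 [[237.0, 260.0], [286.0, 259.0], [263.0, 280.0]]
3 [[298.0, 259.0], [347.0, 259.0], [322.0, 280.0]]
rz 68.89 shift [-411.   -46.4  146.6] tilt [-1.7999e+02 -9.0000e-02]
```

View pics/w10.png

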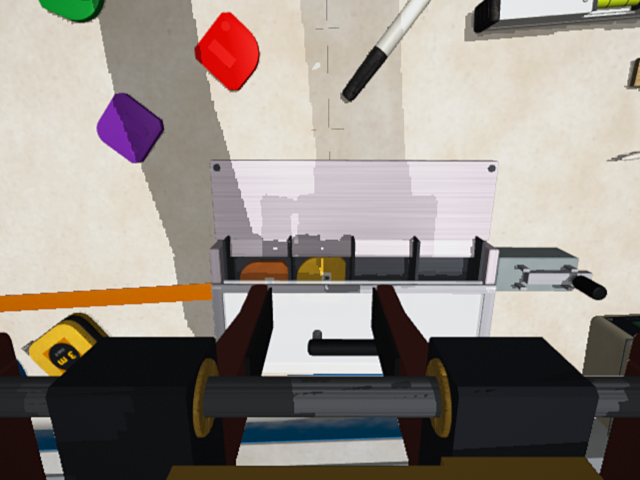

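Both seated: orange at (263,268) and yellow at (321,268), rear edges where expected. Next, yellow A, with a fresh look on the way.

>>> apply_moves --moves '[0, 0, 0, 0, 0, 8.5, 0.27, 0, 0, 0, 0, 0, 8.5, 0.27, 0, 0, 0, 0, 0, 8.5, 0.27, 0, 0, 0, 0, 0, 8.5, 0.27, 0, 0, 0, 0, 0, 8.5, 0.27, 0, 0, 0, 0, 0, 8.5, 0.27, 0, 0, 0, 0, 0, 8.5, 0.27, 0, 0, 0, 0, 0, 8.5, 0.27, -36, -4, 5, 0, 0, 0.9, 0.27, -36, -4, 5, 0, 0, 0, 0.27, -36, -4, 5, 0, 0, 0, 0.27, -36, -4, 5, 0, 0, 0, 0.27, -36, -4, 5, 0, 0, 0, 0.27, -36, -4, 5, 0, 0, 0, 0.27, -36, -4, 5, 0, 0, 0, 0.27, -36, -4, 5, 0, 0, 0, 0.27, -36, -4, 5, 0, 0, 0, 0.27, -20, -4, 5, 0, 0, 0, 0.27, 0, 0, 0, 0, 0, 0, 0.27, 0, 0, 0, 0, 0, 0, 0.27]'

```text
clock: 36.35
ee_pos: [0.5985, -0.3092, 0.1956]
eef_rot: [-3.139, -0.002, 1.894]
ft_force: [0.2, 0.7, 0.2]
grip_width: 0.732
grasp_force: 0.0
```

Run:
```python
from h import *
st();c=cap("wrist");cv2.imwrite("pics/w11.png",c['frame'])
for g in gauges(c,.008): print(g)
plan([.6136,-.3752,.10],np.radians(108.6))
```

```text
t 36.35 pos [ 0.5985 -0.3092  0.1956] rot [-3.139e+00 -2.000e-03  1.894e+00] g 0.7320755513332993 0.0 f [0.2 0.7 0.2]
('orange', 0.6291, -0.4354, 37.3, 75.4, 1.5)
('yellow', 0.8222, -0.4306, 22.3, 96.7, 38.0)
('yellow', 0.6138, -0.3749, 51.7, 52.0, 18.6)
('teal', 0.4829, -0.4428, 54.8, 51.6, 51.7)
rz 0.01 shift [-68.1  -7.6  96.2] tilt [-1.7991e+02 -1.2000e-01]
```

View pics/w11.png

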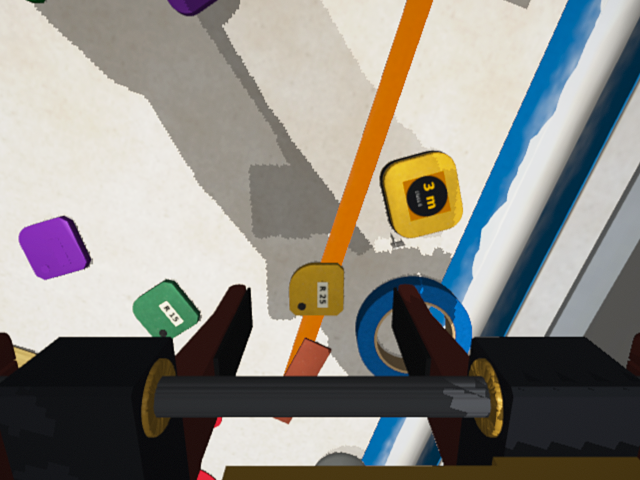

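Yellow A is at (317,289), with the blue roll's edge about 20 px to its right. I'll use the narrow opening and shift the grasp slightly away from the roll.

>>> apply_moves --moves '[-32, -5, 20, 0, 0, 0, 0.27, -31, -5.5, 20, 0, 0, 0, 0.27, 0, 0, 40, 0, 0, 0, 0.27, 0, 0, 20, 0, 0, 0, 0.27, 0, 0, 20, 0, 0, 0, 0.27, 0, 0, 0, 0, 0, 0, 0.27, 0, 0, 0, 0, 0, 0, 0.27]'

```text
clock: 37.1
ee_pos: [0.6101, -0.3713, 0.078]
eef_rot: [3.142, -0.001, 1.897]
ft_force: [-1.0, 0.5, 0.1]
grip_width: 0.729
grasp_force: 0.0
```

Run:
```python
from h import *
st();plan([.6136,-.3752,.010],np.radians(108.6))
c=cap("wrist");print([g for g in gauges(c,.008) if g[0]=='yellow'])
```

```text
t 37.1 pos [ 0.6101 -0.3713  0.078 ] rot [ 3.142e+00 -1.000e-03  1.897e+00] g 0.7293541583046813 0.0 f [-1.   0.5  0.1]
rz 0.07 shift [-4.8  2.  68. ] tilt [ 1.8e+02 -4.0e-02]
[('yellow', 0.6135, -0.3743, 51.8, 52.4, 18.7)]
```

>>> apply_moves --moves '[0, -0.5, 35, 0, 0, 0, 0.27, 0, 0, 20, 0, 0, 0, 0.27, 0, 0, 13, 0, 0, 0, 0.27, 0, 0, 0, 0, 0, 0, 0.27, 0, 0, 0, 0, 0, 0, 1, 0, 0, 0, 0, 0, 0, 1, 0, 0, 0, 0, 0, 0, 1, 0, 0, 0, 0, 0, 0, 1, 0, 0, 0, 0, 0, 0, 1, 0, 0, 0, 0, 0, 0, 1, 0, 0, 0, 0, 0, 0, 1, 0, 0, -20, 0, 0, 0, 1, 0, 0, -30, 0, 0, 0, 1, 0, 0, -30, 0, 0, 0, 1, 0, 0, -20, 0, 0, 0, 1, 0, 0, 0, 0, 0, 0, 1]'

```text
clock: 38.75
ee_pos: [0.6105, -0.374, 0.1132]
eef_rot: [3.138, 0.004, 1.895]
ft_force: [0.1, 0.0, -0.1]
grip_width: 0.579
grasp_force: 15.0
```

Run:
```python
from h import *
st();plan([*rk(-62,32),.10],np.pi+TH)
```

```text
t 38.75 pos [ 0.6105 -0.374   0.1132] rot [3.138 0.004 1.895] g 0.579450567002786 14.99529864679971 f [ 0.1  0.  -0.1]
rz -68.96 shift [117.7 463.2  13.2] tilt [179.79   0.22]
```

>>> apply_moves --moves '[0, 0, 0, 0, 0, -8.58, 1, 0, 0, 0, 0, 0, -8.58, 1, 0, 0, 0, 0, 0, -8.58, 1, 0, 0, 0, 0, 0, -8.58, 1, 0, 0, 0, 0, 0, -8.58, 1, 0, 0, 0, 0, 0, -8.58, 1, 0, 0, 0, 0, 0, -8.58, 1, 0, 0, 0, 0, 0, -8.58, 1, 14, 35, 0, 0, 0, 0, 1, 14, 35, 0, 0, 0, 0, 1, 14, 35, 0, 0, 0, 0, 1, 14, 35, 0, 0, 0, 0, 1, 14, 38, 0, 0, 0, 0, 1, 14, 38, 0, 0, 0, 0, 1, 14, 38, 0, 0, 0, 0, 1, 13, 38, 0, 0, 0, 0, 1, 6, 38, 0, 0, 0, 0, 1, 0, 40, 0, 0, 0, 0, 1, 0, 40, 0, 0, 0, 0, 1, 0, 0, 0, 0, 0, 0, 1]'

```text
clock: 40.75
ee_pos: [0.5114, 0.0488, 0.1088]
eef_rot: [3.139, -0.001, 3.101]
ft_force: [-0.7, 0.7, -0.1]
grip_width: 0.578
grasp_force: 15.0
```

Run:
```python
from h import *
st();plan([*rk(-62,32),.10],np.pi+TH)
```

```text
t 40.75 pos [0.5114 0.0488 0.1088] rot [ 3.139e+00 -1.000e-03  3.101e+00] g 0.5784426469188352 14.995919312268597 f [-0.7  0.7 -0.1]
rz 0.15 shift [ 0.5 45.   8.8] tilt [ 1.7985e+02 -6.0000e-02]
```

>>> apply_moves --moves '[0, 22, 0, 0, 0, 0, 1, 0, 22, 8, 0, 0, 0, 1, 0, 0, 0, 0, 0, 0, 1, 0, 0, 0, 0, 0, 0, 1, 0, 0, 0, 0, 0, 0, 1]'

```text
clock: 41.25
ee_pos: [0.514, 0.0849, 0.1014]
eef_rot: [-3.141, -0.001, 3.092]
ft_force: [-1.0, -0.4, -0.8]
grip_width: 0.576
grasp_force: 15.0
```

Run:
```python
from h import *
st();plan([*rk(-62,32),.025],np.pi+TH)
```

```text
t 41.25 pos [0.514  0.0849 0.1014] rot [-3.141e+00 -1.000e-03  3.092e+00] g 0.5764455437146918 14.995163507628604 f [-1.  -0.4 -0.8]
rz -0.39 shift [ 1.6  8.9 76.4] tilt [-1.7995e+02 -4.0000e-02]
```

>>> apply_moves --moves '[2, 9, 30, 0, 0, -0.4, 1, 0, 0, 30, 0, 0, 0, 1, 0, 0, 16, 0, 0, 0, 1, 0, 0, 0, 0, 0, 0, 1, 0, 0, 0, 0, 0, 0, 1, 0, 0, 0, 0, 0, 0, 0.27, 0, 0, 0, 0, 0, 0, 0.27, 0, 0, 0, 0, 0, 0, 0.27, 0, 0, 0, 0, 0, 0, 0.27, 0, 0, -20, 0, 0, 0, 0.27, 0, 0, -25, 0, 0, 0, 0.27, 20, 0, 0, 0, 0, 0, 1, 20, 0, 0, 0, 0, 0, 1, 0, 0, 0, 0, 0, 0, 1, 0, 0, 0, 0, 0, 0, 1, 0, 0, 0, 0, 0, 0, 1, 0, 0, 0, 0, 0, 0, 1, 0, 0, 0, 0, 0, 0, 1, 0, 0, 0, 0, 0, 0, 1]'

```text
clock: 43.15
ee_pos: [0.473, 0.0971, 0.0705]
eef_rot: [-3.142, -0.0, 3.1]
ft_force: [-1.4, -0.0, -1.2]
grip_width: 0.042
grasp_force: 0.0
```

Run:
```python
from h import *
st();c=cap("wrist");cv2.imwrite("pics/w12.png",c['frame'])
k=cv2.inRange(cv2.cvtColor(c['frame'],cv2.COLOR_BGR2HSV),np.array(HUE['yellow'][0]),np.array(HUE['yellow'][1]))[280:345,200:450]
v,u=np.nonzero(k);print(len(u),u.min()+200 if len(u) else 0,u.max()+200 if len(u) else 0,v.min()+280 if len(u) else 0)
plan([*rk(-102,32),.0275],np.pi+TH)
```

```text
t 43.15 pos [0.473  0.0971 0.0705] rot [-3.142 -0.     3.1  ] g 0.041542679138097185 0.0 f [-1.4 -0.  -1.2]
748 278 365 302
rz 0.08 shift [-0.  -1.5 43. ] tilt [-1.8e+02 -1.0e-02]
```

>>> apply_moves --moves '[1, -1.5, 22, 0, 0, 0, 1, 0, 0, 21, 0, 0, 0, 1, 0, 0, 0, 0, 0, 0, 1, 0, 0, 0, 0, 0, 0, 1, -9, 0, 0, 0, 0, 0, 1, -9, 0, 0, 0, 0, 0, 1, -9, 0, 0, 0, 0, 0, 1, -9, 0, 0, 0, 0, 0, 1, -9, 0, 0, 0, 0, 0, 1, -9, 0, 0, 0, 0, 0, 1, -9, 0, 0, 0, 0, 0, 1, -9, 0, 0, 0, 0, 0, 1, -9, 0, 0, 0, 0, 0, 1, -8, 0, 0, 0, 0, 0, 1, -8, 0, 0, 0, 0, 0, 1, -5, 0, 0, 0, 0, 0, 1, 0, 0, 0, 0, 0, 0, 1, 0, 0, 0, 0, 0, 0, 1]'

```text
clock: 45.0
ee_pos: [0.5733, 0.0914, 0.0276]
eef_rot: [-3.142, -0.0, 3.1]
ft_force: [-0.5, 0.1, 0.4]
grip_width: 0.003
grasp_force: 0.0
```

Run:
```python
from h import *
st();print(rack_of(r.observe()['ee_pos'][:2]))
```

```text
t 45.0 pos [0.5733 0.0914 0.0276] rot [-3.142 -0.     3.1  ] g 0.0027210844613113124 0.0 f [-0.5  0.1  0.4]
[-1.4 32.2]
```

>>> apply_moves --moves '[-1.5, 0, 0, 0, 0, 0, 1, 0, 0, 0, 0, 0, 0, 1, 15, 0, 0, 0, 0, 0, 1, 15, 0, -20, 0, 0, 0, 1, 15, 0, -45, 0, 0, 0, 1, 0, 0, -45, 0, 0, 0, 0.2, 0, 0, -45, 0, 0, 0, 0.2, 0, 0, -45, 0, 0, 0, 0.2, 0, 0, -20, 0, 0, 0, 0.2, 0, 0, 0, 0, 0, 0, 0.2, 0, 0, 0, 0, 0, 0, 0.2]'

```text
clock: 46.1
ee_pos: [0.5298, 0.0932, 0.2475]
eef_rot: [3.141, 0.0, 3.1]
ft_force: [0.0, -0.5, -1.3]
grip_width: 0.511
grasp_force: 0.0
```

Run:
```python
from h import *
c=cap("wrist");cv2.imwrite("pics/w13.png",c['frame'])
for g in gauges(c,.011,amin=8e-4): print(g,rack_of(g[1:3]))
c=cap("top");print([g for g in gauges(c,.008)])
plan([.4823,-.4438,.20],np.radians(141.8))
```

```text
('orange', 0.612, -0.1815, 18.8, 165.2, 1.1) [  48.9 -238.8]
('orange', 0.5886, -0.0373, 48.0, 21.5, 87.6) [ 19.3 -95.8]
('yellow', 0.7662, 0.2319, 96.0, 10.1, 3.5) [185.2 180.8]
('yellow', 0.6721, -0.2498, 69.9, 39.2, 8.2) [ 111.9 -304.5]
('yellow', 0.5928, 0.0905, 50.4, 26.0, 87.6) [18.  32.1]
('yellow', 0.5895, 0.0253, 51.0, 24.8, 87.6) [ 17.5 -33.2]
('yellow', 0.4107, 0.3487, 44.1, 24.8, 87.3) [-175.   282.2]
[('orange', 0.2371, -0.4018, 154.0, 21.8, 65.8), ('teal', 0.3174, -0.1838, 50.8, 50.5, 64.4), ('teal', 0.4811, -0.4431, 50.1, 50.5, 51.1)]
rz 35.83 shift [-295.1 -450.9   46.2] tilt [-1.7996e+02 -1.3000e-01]
```

>>> apply_moves --moves '[0, 0, 0, 0, 0, 7.17, 0.2, 0, 0, 0, 0, 0, 7.17, 0.2, 0, 0, 0, 0, 0, 7.17, 0.2, 0, 0, 0, 0, 0, 7.17, 0.2, 0, 0, 0, 0, 0, 7.17, 0.2, -22, -34, 3, 0, 0, 0, 0.2, -22, -34, 3, 0, 0, 0, 0.2, -22, -34, 3, 0, 0, 0, 0.2, -22, -34, 3, 0, 0, 0, 0.2, -22, -34, 4, 0, 0, 0, 0.2, -22, -34, 4, 0, 0, 0, 0.2, -22, -34, 4, 0, 0, 0, 0.2, -22, -34, 4, 0, 0, 0, 0.2, -22, -34, 4, 0, 0, 0, 0.2, -22, -34, 4, 0, 0, 0, 0.2, -22, -34, 4, 0, 0, 0, 0.2, -22, -34, 4, 0, 0, 0, 0.2, -22, -34, 4, 0, 0, 0, 0.2, 0, 0, 0, 0, 0, 0, 0.2, 0, 0, 0, 0, 0, 0, 0.2]'

```text
clock: 48.2
ee_pos: [0.48, -0.4313, 0.1974]
eef_rot: [-3.141, -0.004, 2.472]
ft_force: [-0.3, -0.7, 0.4]
grip_width: 0.802
grasp_force: 0.0
```

Run:
```python
from h import *
st();c=cap("wrist");print(gauges(c))
plan([.4823,-.4438,.10],np.radians(141.8))
```

```text
t 48.2 pos [ 0.48   -0.4313  0.1974] rot [-3.141 -0.004  2.472] g 0.8023130260700924 0.0 f [-0.3 -0.7  0.4]
[('orange', 0.6237, -0.4825, 88.3, 36.9, 87.7), ('teal', 0.4817, -0.4435, 51.2, 50.6, 51.6)]
rz -0.04 shift [-9.6 -9.9 97.9] tilt [ 1.7999e+02 -1.7000e-01]
```

>>> apply_moves --moves '[-9.5, -9.5, 30, 0, 0, 0, 0.2, 0, 0, 40, 0, 0, 0, 0.2, 0, 0, 40, 0, 0, 0, 0.2, 0, 0, 30, 0, 0, 0, 0.2, 0, 0, 0, 0, 0, 0, 0.2, 0, 0, 0, 0, 0, 0, 0.2, 0, 0, 0, 0, 0, 0, 0.2]'

```text
clock: 48.95
ee_pos: [0.4842, -0.4446, 0.0618]
eef_rot: [3.141, 0.003, 2.475]
ft_force: [0.6, -0.4, -0.5]
grip_width: 0.803
grasp_force: 0.0
```

Run:
```python
from h import *
st();plan([.4820,-.4436,.010],np.radians(141.7))
```

```text
t 48.95 pos [ 0.4842 -0.4446  0.0618] rot [3.141e+00 3.000e-03 2.475e+00] g 0.8029024394630729 0.0 f [ 0.6 -0.4 -0.5]
rz 0.12 shift [ 2.3 -0.6 51.8] tilt [1.7999e+02 1.6000e-01]
```

>>> apply_moves --moves '[2, -0.5, 25, 0, 0, 0, 0.2, 0, 0, 18, 0, 0, 0, 0.2, 0, 0, 8, 0, 0, 0, 0.2, 0, 0, 0, 0, 0, 0, 0.2, 0, 0, 0, 0, 0, 0, 1, 0, 0, 0, 0, 0, 0, 1, 0, 0, 0, 0, 0, 0, 1, 0, 0, 0, 0, 0, 0, 1, 0, 0, 0, 0, 0, 0, 1, 0, 0, 0, 0, 0, 0, 1, 0, 0, 0, 0, 0, 0, 1, 0, 0, 0, 0, 0, 0, 1, 0, 0, -20, 0, 0, 0, 1, 0, 0, -30, 0, 0, 0, 1, 0, 0, -30, 0, 0, 0, 1, 0, 0, -20, 0, 0, 0, 1, 0, 0, 0, 0, 0, 0, 1]'

```text
clock: 50.65
ee_pos: [0.4823, -0.4448, 0.112]
eef_rot: [3.142, 0.005, 2.474]
ft_force: [-0.2, -0.9, -0.8]
grip_width: 0.591
grasp_force: 15.0
```

Run:
```python
from h import *
st();plan([*rk(-57,96),.10],np.pi+TH)
```

```text
t 50.65 pos [ 0.4823 -0.4448  0.112 ] rot [3.142 0.005 2.474] g 0.5907084867447709 14.999873489141464 f [-0.2 -0.9 -0.8]
rz -35.77 shift [-12.3 603.5  12. ] tilt [180.     0.31]
```

>>> apply_moves --moves '[0, 0, 0, 0, 0, -7.15, 1, 0, 0, 0, 0, 0, -7.15, 1, 0, 0, 0, 0, 0, -7.15, 1, 0, 0, 0, 0, 0, -7.15, 1, 0, 0, 0, 0, 0, -7.15, 1, 0, 38, 0, 0, 0, 0, 1, 0, 38, 0, 0, 0, 0, 1, 0, 38, 0, 0, 0, 0, 1, 0, 38, 0, 0, 0, 0, 1, 0, 38, 0, 0, 0, 0, 1, 0, 38, 0, 0, 0, 0, 1, 0, 38, 0, 0, 0, 0, 1, 0, 38, 0, 0, 0, 0, 1, 0, 38, 0, 0, 0, 0, 1, 0, 38, 0, 0, 0, 0, 1, 0, 38, 0, 0, 0, 0, 1, 0, 38, 0, 0, 0, 0, 1, 0, 0, 0, 0, 0, 0, 1, 0, 0, 0, 0, 0, 0, 1, 0, 0, 0, 0, 0, 0, 1]'

```text
clock: 52.65
ee_pos: [0.5003, 0.0108, 0.1082]
eef_rot: [-3.141, -0.001, 3.097]
ft_force: [0.0, -1.0, -0.5]
grip_width: 0.591
grasp_force: 15.0
```

Run:
```python
from h import *
st();plan([*rk(-57,96),.10],np.pi+TH)
```

```text
t 52.65 pos [0.5003 0.0108 0.1082] rot [-3.141e+00 -1.000e-03  3.097e+00] g 0.5911903837918612 14.999758154153824 f [ 0.  -1.  -0.5]
rz -0.09 shift [-13.9 147.5   8.2] tilt [-1.7996e+02 -5.0000e-02]
```

>>> apply_moves --moves '[-3, 37, 0, 0, 0, 0, 1, -4, 37, 0, 0, 0, 0, 1, -4, 37, 0, 0, 0, 0, 1, -3, 36, 8, 0, 0, 0, 1, 0, 0, 0, 0, 0, 0, 1, 0, 0, 0, 0, 0, 0, 1, 0, 0, 0, 0, 0, 0, 1]'

```text
clock: 53.35
ee_pos: [0.5212, 0.1559, 0.1005]
eef_rot: [-3.14, -0.0, 3.095]
ft_force: [0.1, -0.1, -0.7]
grip_width: 0.587
grasp_force: 15.0
```

Run:
```python
from h import *
st();plan([*rk(-57,96),.025],np.pi+TH)
```

```text
t 53.35 pos [0.5212 0.1559 0.1005] rot [-3.14  -0.     3.095] g 0.5870561879039056 14.99976173043251 f [ 0.1 -0.1 -0.7]
rz -0.18 shift [ 0.7  1.7 75.5] tilt [-1.7993e+02 -2.0000e-02]
```

>>> apply_moves --moves '[1, 0.5, 30, 0, 0, 0, 1, 0, 0, 30, 0, 0, 0, 1, 0, 0, 15, 0, 0, 0, 1, 0, 0, 0, 0, 0, 0, 1, 0, 0, 0, 0, 0, 0, 1, 0, 0, 0, 0, 0, 0, 0.27, 0, 0, 0, 0, 0, 0, 0.27, 0, 0, 0, 0, 0, 0, 0.27, 0, 0, 0, 0, 0, 0, 0.27, 0, 0, -20, 0, 0, 0, 0.27, 0, 0, -25, 0, 0, 0, 0.27, 23, 0, 0, 0, 0, 0, 1, 23, 0, 0, 0, 0, 0, 1, 0, 0, 0, 0, 0, 0, 1, 0, 0, 0, 0, 0, 0, 1, 0, 0, 0, 0, 0, 0, 1, 0, 0, 0, 0, 0, 0, 1, 0, 0, 0, 0, 0, 0, 1, 0, 0, 0, 0, 0, 0, 1]'

```text
clock: 55.25
ee_pos: [0.4744, 0.1608, 0.0705]
eef_rot: [-3.141, -0.0, 3.098]
ft_force: [1.0, 0.5, -0.6]
grip_width: 0.042
grasp_force: 0.0
```

Run:
```python
from h import *
st();c=cap("wrist");cv2.imwrite("pics/w14.png",c['frame'])
k=cv2.inRange(cv2.cvtColor(c['frame'],cv2.COLOR_BGR2HSV),np.array(HUE['teal'][0]),np.array(HUE['teal'][1]))[280:345,200:450]
v,u=np.nonzero(k);print(len(u),u.min()+200 if len(u) else 0,u.max()+200 if len(u) else 0,v.min()+280 if len(u) else 0)
plan([*rk(-102,96),.0275],np.pi+TH)
```

```text
t 55.25 pos [0.4744 0.1608 0.0705] rot [-3.141 -0.     3.098] g 0.04241071126155784 0.0 f [ 1.   0.5 -0.6]
728 276 364 306
rz -0.03 shift [-1.4 -1.2 43. ] tilt [-1.7999e+02 -1.0000e-02]
```

>>> apply_moves --moves '[0, -1.2, 22, 0, 0, 0, 1, 0, 0, 21, 0, 0, 0, 1, 0, 0, 0, 0, 0, 0, 1, 0, 0, 0, 0, 0, 0, 1, -9, 0, 0, 0, 0, 0, 1, -9, 0, 0, 0, 0, 0, 1, -9, 0, 0, 0, 0, 0, 1, -9, 0, 0, 0, 0, 0, 1, -9, 0, 0, 0, 0, 0, 1, -9, 0, 0, 0, 0, 0, 1, -9, 0, 0, 0, 0, 0, 1, -9, 0, 0, 0, 0, 0, 1, -9, 0, 0, 0, 0, 0, 1, -8, 0, 0, 0, 0, 0, 1, -8, 0, 0, 0, 0, 0, 1, -5, 0, 0, 0, 0, 0, 1, 0, 0, 0, 0, 0, 0, 1, 0, 0, 0, 0, 0, 0, 1]'

```text
clock: 57.1
ee_pos: [0.5757, 0.1553, 0.0276]
eef_rot: [-3.142, -0.0, 3.098]
ft_force: [-0.7, 1.8, -0.2]
grip_width: 0.009
grasp_force: 0.0
```

Run:
```python
from h import *
st();print(rack_of(r.observe()['ee_pos'][:2]))
```

```text
t 57.1 pos [0.5757 0.1553 0.0276] rot [-3.142 -0.     3.098] g 0.008514905401674764 0.0 f [-0.7  1.8 -0.2]
[-1.8 96.1]
```

>>> apply_moves --moves '[-2, 0, 0, 0, 0, 0, 1, 0, 0, 0, 0, 0, 0, 1, 15, 0, 0, 0, 0, 0, 1, 15, 0, -20, 0, 0, 0, 1, 15, 0, -45, 0, 0, 0, 1, 0, 0, -45, 0, 0, 0, 0, 0, -20, -45, 0, 0, 0, 0, 0, -35, -45, 0, 0, 0, 0, 0, -35, -20, 0, 0, 0, 0, 0, 0, 0, 0, 0, 0, 0, 0, 0, 0, 0, 0, 0, 0, 0, 0, 0, 0, 0, 0, 0]'

```text
clock: 58.3
ee_pos: [0.5287, 0.0727, 0.2413]
eef_rot: [3.141, -0.001, 3.1]
ft_force: [-0.3, 0.3, -0.8]
grip_width: 0.603
grasp_force: 0.0
```

Run:
```python
from h import *
st();c=cap("wrist");cv2.imwrite("pics/w15.png",cv2.resize(c['frame'][140:320,160:520],None,fx=2.2,fy=2.2,interpolation=2))
for g in gauges(c,.011,amin=8e-4): print(g,rack_of(g[1:3]))
plan([*rk(77,3),.067],np.pi/2+TH)
```

```text
t 58.3 pos [0.5287 0.0727 0.2413] rot [ 3.141e+00 -1.000e-03  3.100e+00] g 0.6034974567184616 0.0 f [-0.3  0.3 -0.8]
('orange', 0.612, -0.1883, 18.8, 183.4, 1.1) [  49.2 -245.6]
('orange', 0.5889, -0.037, 49.5, 21.2, 87.6) [ 19.6 -95.4]
('yellow', 0.7606, 0.2326, 94.8, 11.3, 4.8) [179.6 181.3]
('yellow', 0.6712, -0.2545, 65.0, 50.2, 3.9) [ 111.2 -309.2]
('yellow', 0.5927, 0.091, 51.7, 24.5, 87.6) [17.9 32.6]
('yellow', 0.5893, 0.0251, 51.1, 25.6, 87.6) [ 17.4 -33.4]
('yellow', 0.4109, 0.3484, 43.6, 24.4, 87.6) [-174.8  281.9]
('teal', 0.5953, 0.1546, 52.7, 24.5, 87.6) [17.8 96.3]
rz 90.1 shift [ -8.7 122.3 174. ] tilt [ 1.8e+02 -1.1e-01]
```

View pics/w15.png

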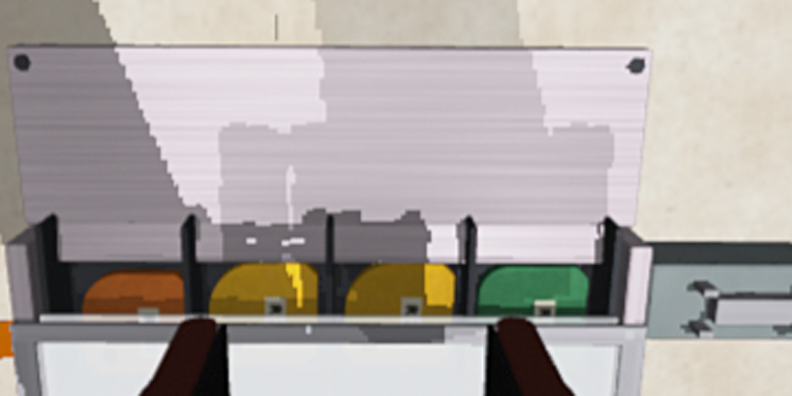

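All four lie flat in their pockets (crop columns 135, 265, 400, 535). Now the cover handle.

>>> apply_moves --moves '[0, 0, 0, 0, 0, 8.19, 0, 0, 0, 0, 0, 0, 8.19, 0, 0, 0, 0, 0, 0, 8.19, 0, 0, 0, 0, 0, 0, 8.19, 0, 0, 0, 0, 0, 0, 8.19, 0, 0, 0, 0, 0, 0, 8.19, 0, 0, 0, 0, 0, 0, 8.19, 0, 0, 0, 0, 0, 0, 8.19, 0, 0, 0, 0, 0, 0, 8.19, 0, 0, 0, 0, 0, 0, 8.19, 0, 0, 0, 0, 0, 0, 8.19, 0, -3, 40, 20, 0, 0, 0, 0, -3, 40, 30, 0, 0, 0, 0, -3, 42, 30, 0, 0, 0, 0, 0, 0, 0, 0, 0, 0, 0, 0, 0, 0, 0, 0, 0, 0, 0, 0, 0, 0, 0, 0, 0]'

```text
clock: 60.05
ee_pos: [0.6488, 0.0581, 0.1636]
eef_rot: [-3.142, -0.0, 1.527]
ft_force: [0.5, -0.4, 0.7]
grip_width: 1.0
grasp_force: 0.0
```

Run:
```python
from h import *
st();plan([*rk(77,3),.067],np.pi/2+TH)
```

```text
t 60.05 pos [0.6488 0.0581 0.1636] rot [-3.142 -0.     1.527] g 1.0003715214242057 0.0 f [ 0.5 -0.4  0.7]
rz -0.05 shift [ 0.9  1.6 96.6] tilt [-1.8e+02 -2.0e-02]
```

>>> apply_moves --moves '[0, 1, 40, 0, 0, 0, 0, 0, 0, 40, 0, 0, 0, 0, 0, 0, 16, 0, 0, 0, 0, 0, 0, 0, 0, 0, 0, 0, 0, 0, 0, 0, 0, 0, 1, 0, 0, 0, 0, 0, 0, 1, 0, 0, 0, 0, 0, 0, 1, 0, 0, 0, 0, 0, 0, 1, 0, 0, 0, 0, 0, 0, 1, 0, 0, 0, 0, 0, 0, 1, 0, 0, 0, 0, 0, 0, 1, 0, 0, 0, 0, 0, 0, 1, 0, 0, 0, 0, 0, 0, 1, 0, 0, 0, 0, 0, 0, 1, 0, 0, 0, 0, 0, 0, 1, 0, 0, 0, 0, 0, 0, 1, 0, 0, 0, 0, 0, 0, 1, 0, 0, 0, 0, 0, 0, 1, 0, 0, 0, 0, 0, 0, 1]' --force 20

```text
clock: 61.95
ee_pos: [0.6503, 0.0572, 0.0671]
eef_rot: [-3.142, 0.0, 1.526]
ft_force: [-0.4, -0.2, -2.0]
grip_width: 0.162
grasp_force: 20.0
```

>>> apply_moves --moves '[0, -10, 0, 0, 0, 0, 1, 0, -10, 0, 0, 0, 0, 1, 0, -10, 0, 0, 0, 0, 1, 0, -10, 0, 0, 0, 0, 1, 0, -10, 0, 0, 0, 0, 1, 0, -10, 0, 0, 0, 0, 1, 0, -10, 0, 0, 0, 0, 1, 0, -10, 0, 0, 0, 0, 1, 0, -10, 0, 0, 0, 0, 1, 0, -10, 0, 0, 0, 0, 1, 0, -10, 0, 0, 0, 0, 1, 0, -1.5, 0, 0, 0, 0, 1, 0, 0, 0, 0, 0, 0, 1, 0, 0, 0, 0, 0, 0, 1, 0, 0, 0, 0, 0, 0, 1, 0, 0, 0, 0, 0, 0, 1]'

```text
clock: 63.55
ee_pos: [0.5404, 0.0623, 0.0674]
eef_rot: [3.138, -0.0, 1.526]
ft_force: [8.5, 1.7, -11.5]
grip_width: 0.162
grasp_force: 20.0
```

>>> apply_moves --moves '[0, 0, 0, 0, 0, 0, 0, 0, 0, 0, 0, 0, 0, 0, 0, 0, 0, 0, 0, 0, 0, 0, 0, 0, 0, 0, 0, 0, 0, 0, 0, 0, 0, 0, 0, 0, 0, -40, 0, 0, 0, 0, 0, 0, -40, 0, 0, 0, 0, 0, 0, 0, 0, 0, -8.19, 0, 0, 0, 0, 0, 0, -8.19, 0, 0, 0, 0, 0, 0, -8.19, 0, 0, 0, 0, 0, 0, -8.19, 0, 0, 0, 0, 0, 0, -8.19, 0, 0, 0, 0, 0, 0, -8.19, 0, 0, 0, 0, 0, 0, -8.19, 0, 0, 0, 0, 0, 0, -8.19, 0, 0, 0, 0, 0, 0, -8.19, 0, 0, 0, 0, 0, 0, -8.19, 0, 0, 0, 0, 0, 0, -8.19, 0, 0, 0, 0, 0, 0, 0, 0]'

```text
clock: 65.45
ee_pos: [0.5389, 0.062, 0.1472]
eef_rot: [3.142, -0.0, 3.1]
ft_force: [-0.3, 0.7, -0.7]
grip_width: 0.998
grasp_force: 0.0
```

Run:
```python
from h import *
st();c=cap("wrist")
for t in ['catch_knob','cover_grip']:
    for d in nets.place_of("wrist",t)[:2]:
        u,v=d['point'][0]*640,d['point'][1]*480
        p=px2w(c,u,v,.072)[:2];print(t,round(d['conf'],2),round(u),round(v),p,rack_of(p))
plan([.5925,.2709,.067],np.pi+TH)
```

```text
t 65.45 pos [0.5389 0.062  0.1472] rot [ 3.142 -0.     3.1  ] g 0.9979583059319483 0.0 f [-0.3  0.7 -0.7]
cover_grip 0.66 320 261 [0.53834493 0.06070006] [-35.1  -0. ]
rz -0.25 shift [-44.6 211.   80.2] tilt [ 1.8e+02 -1.0e-02]
```

Cover is shut (handle at rack x about -33 by touch). Now the knob.

>>> apply_moves --moves '[-9, 35, 0, 0, 0, 0, 0, -9, 35, 0, 0, 0, 0, 0, -9, 35, 0, 0, 0, 0, 0, -9, 35, 0, 0, 0, 0, 0, -9, 35, 0, 0, 0, 0, 0, 0, 36, 0, 0, 0, 0, 0, 0, 0, 0, 0, 0, 0, 0, 0, 0, 0, 0, 0, 0, 0, 0, 0, 0, 0, 0, 0, 0]'

```text
clock: 66.5
ee_pos: [0.5931, 0.2696, 0.147]
eef_rot: [-3.14, -0.0, 3.096]
ft_force: [0.2, -0.7, 0.0]
grip_width: 1.002
grasp_force: 0.0
```

Run:
```python
from h import *
st();c=cap("wrist")
for d in nets.place_of("wrist",'catch_knob')[:2]:
        u,v=d['point'][0]*640,d['point'][1]*480
        p=px2w(c,u,v,.073)[:2];print(round(d['conf'],2),round(u),round(v),p,rack_of(p))
plan([.5925,.2709,.067],np.pi+TH)
```

```text
t 66.5 pos [0.5931 0.2696 0.147 ] rot [-3.14  -0.     3.096] g 1.0016035970682915 0.0 f [ 0.2 -0.7  0. ]
0.67 56 219 [0.55839797 0.11120487] [-17.2  51.3]
0.65 327 265 [0.59512139 0.27219352] [ 12.5 213.7]
rz -0.17 shift [ 0.9  1.5 80.3] tilt [-1.7996e+02  1.0000e-02]
```

>>> apply_moves --moves '[-1, 1, 40, 0, 0, 0, 0, 0, 0, 30, 0, 0, 0, 0, 0, 0, 10, 0, 0, 0, 0, 0, 0, 0, 0, 0, 0, 0, 0, 0, 0, 0, 0, 0, 1, 0, 0, 0, 0, 0, 0, 1, 0, 0, 0, 0, 0, 0, 1, 0, 0, 0, 0, 0, 0, 1, 0, 0, 0, 0, 0, 0, 1, 0, 0, 0, 0, 0, 0, 1, 0, 0, 0, 0, 0, 0, 1, 0, 0, 0, 0, 0, 0, 1, 0, 0, 0, 0, 0, 0, 1, 0, 0, 0, 0, 0, 0, 1, 0, 0, 0, 0, 0, 0, 1, 0, 0, 0, 0, 0, 0, 1, 0, 0, 0, 0, 0, 0, 1, 0, 0, 0, 0, 0, 0, 1]' --force 15

```text
clock: 68.4
ee_pos: [0.594, 0.2709, 0.067]
eef_rot: [-3.14, -0.0, 3.098]
ft_force: [-1.0, -5.8, 0.6]
grip_width: 0.155
grasp_force: 15.0
```

>>> apply_moves --moves '[0, -7, 0, 0, 0, 0, 1, 0, -7, 0, 0, 0, 0, 1, 0, -7, 0, 0, 0, 0, 1, 0, -7, 0, 0, 0, 0, 1, 0, -1.5, 0, 0, 0, 0, 1, 0, 0, 0, 0, 0, 0, 1, 0, 0, 0, 0, 0, 0, 1, 0, 0, 0, 0, 0, 0, 1]'

```text
clock: 69.2
ee_pos: [0.5927, 0.2428, 0.0672]
eef_rot: [3.142, -0.0, 3.099]
ft_force: [-0.3, 3.7, -1.7]
grip_width: 0.154
grasp_force: 15.0
```

>>> apply_moves --moves '[0, 0, 0, 0, 0, 0, 0, 0, 0, 0, 0, 0, 0, 0, 0, 0, 0, 0, 0, 0, 0, 0, 0, 0, 0, 0, 0, 0, 0, 0, 0, 0, 0, 0, 0, 0, 0, -40, 0, 0, 0, 0, 0, 0, -40, 0, 0, 0, 0, 0, 0, -40, 0, 0, 0, 0, 15, -30, -40, 0, 0, 0, 0, 15, -30, 0, 0, 0, 0, 0, 15, -30, 0, 0, 0, 0, 0, 15, -30, 0, 0, 0, 0, 0, 15, -30, 0, 0, 0, 0, 0, 0, 0, 0, 0, 0, 0, 0, 0, 0, 0, 0, 0, 0, 0, 0, 0, 0, 0, 0, 0, 0]'

```text
clock: 70.8
ee_pos: [0.5125, 0.0983, 0.2257]
eef_rot: [3.141, 0.001, 3.1]
ft_force: [0.3, 0.5, 0.0]
grip_width: 1.003
grasp_force: 0.0
```

Run:
```python
from h import *
st();c=cap("wrist");cv2.imwrite("pics/w16.png",c['frame'])
for t,z in(('catch_knob',.073),('cover_grip',.07)):
    for d in nets.place_of("wrist",t)[:2]:
        u,v=d['point'][0]*640,d['point'][1]*480
        p=px2w(c,u,v,z)[:2];print(t,round(d['conf'],2),round(u),round(v),rack_of(p))
```

```text
t 70.8 pos [0.5125 0.0983 0.2257] rot [3.141e+00 1.000e-03 3.100e+00] g 1.0034432913253895 0.0 f [0.3 0.5 0. ]
catch_knob 0.72 493 314 [ 11.7 184.6]
cover_grip 0.6 278 261 [-35.7  -1. ]
cover_grip 0.38 317 302 [ 1.9 32.4]
```

View pics/w16.png

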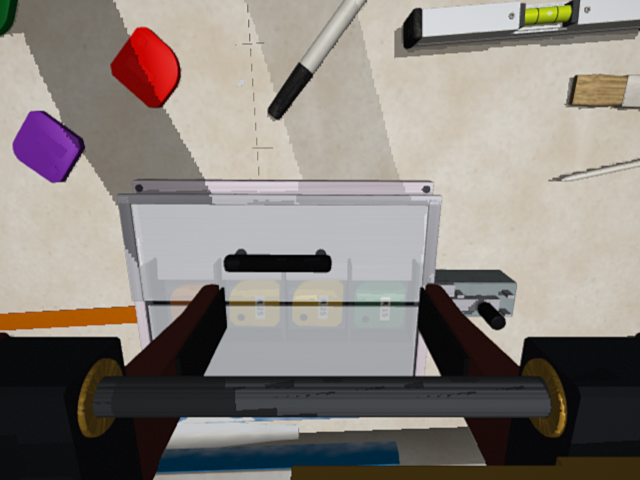

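The picture shows the cover shut, the catch home (knob at (493,314)), the gauges visible in their pockets, and the marker and level in view where they were. Handing in.

```bash
python3 -c "
from station import ticket
print(ticket.finish_job())"
```

```text
the job is handed in; nothing more can be done
None
```

The job is handed in, with no verdict returned: by the last pictures all four gauges (orange, two yellow, teal) lie flat in their own pockets, the cover is shut and the catch is home.

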